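Close-pack thin-walled cases on a steriliser carrier

ROBOT

A 6-joint arm with a two-finger parallel gripper is mounted at the origin on a cart in front of the work surface, level with it; the furniture and walls round the work are solid. World frame = base frame: x ahead of the robot, y to its left, z up, the work surface at z = 0. Lengths are in mm, angles in degrees, forces in N, time in s.
With the tool pointing down it reaches from about 300 to 850 mm from the base axis. Payload 4.2 kg.
Tool frame: the origin (TCP) lies at the very end of the fingers, on their centre line; the grasp point (between the pads) lies 19 mm behind it; z points along the fingers, y is the line along which they close (so a half turn about z gives the same grasp; the last joint's range is limited). The gripper opens to 91 mm and grips with 3 to 60 N. Pads are 32 mm wide; open, the fingers measure 118 mm over their backs; the gripper's body (76 mm by 178 mm) begins 60 mm behind the grasp point.
Start: joints at [-69.442, 18.312, 89.639, -0, 72.044, -1.146], TCP at [212.643, -534.253, 213.976] pointing down, gripper open.
Joint ranges: [-177.97, 177.97], [-48.28, 115.42], [12.27, 149.76], [-77.06, 257.06], [2.81, 150.46], [-146.56, 146.56]. Speed limits (degrees/s): [147.25, 147.25, 180, 180, 180, 180].

INTERFACE

Orientations are given as [roll, pitch, yaw] about the fixed x, y, z axes, in that order (R = Rz(yaw) Ry(pitch) Rx(roll)).
In Python, from workcell import env, grab_frame gives the robot as it stands. The module is installed in compiled form; this text tells all that it offers.
- The arm moves only by the tool move_arm, never from a script. Its argument "plan" is a list of rows, each an object of numbers: "tx", "ty", "tz": the shift along the tool's x, y, z in cm; "wx", "wy", "wz": the turn, a rotation vector about the tool's x, y, z in rad. In form: [{"tx": .., "ty": .., "tz": .., "wx": .., "wy": .., "wz": ..}, ...]. A call has 1 to 12 rows; each row shifts and turns the commanded pose from where the row before left it, along the tool's axes as they then stand; what a row does not reach is not made up. A row lasts 1/12 s, in which the tool goes at most 41.7 mm and 7.16 degrees, less where a joint would pass 70% of its speed; a pose out of reach is approached as far as the arm can. A call is refused whole if a number of a shift passes 4.17 or a number of a turn 0.125, either way. A call with a gripper value outside its range is refused whole. "gripper" is the finger opening in cm, from 0 to 9.12, set as the call begins (left out, the last holds). The fingers move at their own pace and stop on an object; "force" is the grip in N (left out, the last holds). Time passes only in rows, so rows that do not move let the fingers close. It gives the time, the measured TCP pose, the force, the opening and the grip force at its end, in the units of the state.
- env.state(): the state, without advancing time (a new reading comes with each control period).
- grab_frame(name): name is "scene" or "top" or "wrist"; returns a dict with "color" (384x512x3 uint8, red, green, blue), "vfov" (degrees; the focal length in pixels is half the picture's height over the tangent of half this angle, whatever the lens; pixels are square), "cx", "cy" (the principal point, pixels), "view" (4x4, takes a point from world to camera coordinates). Camera axes: x right, y up, looking along -z (the intrinsics and any distortion apply to the point x, -y, -z); pixel columns grow to the right and rows downward; lengths in mm; the calibration is good to about 2 mm. A picture is of the moment at which its call begins. There is no depth.
- env.job_done(): hands the job in; it is judged then, once.
The state is a dict: "time_s": time; "qpos": joint angles; "qvel": joint speeds; "effort": joint torques, N m; "ee_pos": TCP position; "ee_rot": TCP orientation; "force": force on the tool from outside, world axes, zero at the start; "torque": the same for the moment, N m; "gripper_width": finger opening in mm; "gripper_force": force on a finger pad.
Only numpy, scipy, OpenCV 4.12 (cv2) and the standard library are available. Lean on these libraries where they do the work, as an engineer would, in place of code of your own. Each camera call takes 0.05 s, during which the arm holds its last target. There are 200 camera calls.

TASK

Bring the two plastic cases from the draining rack to the steel carrier, so that with the case already there they make one flat layer: one goes lengthwise into the free lane beside it, the other is laid crosswise, in the middle of the space between the ends of those two and the end fence. The cases are thin and crack: never squeeze or press one with more than 20 N, do not drop or tip them, and leave the other things alone.

Things in the scene. Friction and masses are not known exactly. Their poses are not given: they have to be found in the camera images.
- case_1: one of two cases to be moved, lying across the rack: thin-walled plastic box, 42 x 64 x 33 mm (own x, y, z), about 0.16 kg with its contents; origin at the centre of its underside, y along its length. Its two ends face the rack's walls, 3 mm away; its long sides are free. Either case may go to either place.
- case_2: the other case to be moved, the same as case_1 and in the same rack, about 66 mm farther along: thin-walled plastic box, 42 x 64 x 33 mm (own x, y, z), about 0.16 kg with its contents; origin at the centre of its underside, y along its length
- case_a: the case that already lies on the carrier and stays there: thin-walled plastic box, 42 x 64 x 33 mm (own x, y, z), about 0.16 kg with its contents; origin at the centre of its underside, y along its length
- rack: fixed draining rack of sheet steel, 176 x 82 x 39 mm, a channel along its x axis, open at both ends: floor 4 mm thick, walls 39 mm high on both long sides with 70 mm between them. Origin at the centre of its underside.
- carrier: fixed steel slab 140 x 130 x 6 mm (x, y, z), origin under its centre. End fence 37 mm high along y, 106 mm long, inner face at x = +61 mm; two side rails 31 mm high, x -49 to +11, inner faces at y = +47 and -47. Between the rails two lanes along x (y > 0 holds case_a, y < 0 is free); between lanes and fence the cross place, open at both sides.
- lane_full (a point): on the carrier's slab, centre of the lane that case_a lies in (carrier x = -19, y = +23 mm)
- lane_free (a point): on the carrier's slab, where the underside centre of the lengthwise case belongs (carrier x = -19, y = -23 mm; the case's length along the carrier's x)
- cross_place (a point): on the carrier's slab, where the underside centre of the crosswise case belongs (carrier x = +37, y = 0 mm; the case's length along the carrier's y). Only 48 mm lie between the ends of the two lane cases and the fence.
- wax_pot: bystander: round pot, 65 mm across, 29 mm high, origin under its centre
- bur_block: bystander: small block with burs on top, 36 x 58 x 40 mm, origin under its centre
- instrument_cassette: bystander: flat perforated cassette, 91 x 185 x 28 mm, origin under its centre
There are look-alikes about, which are no part of the job. What is shaped like the case_1 but brown, orange or purple is not meant.

How it is judged:
By the outcome, as a careful person would: the job done as asked, in the order asked, and still so for the second after the job is handed in, with the robot touching nothing.
It also fails if it takes over 72 s, if anything falls off the work surface, if the arm or the gripper's body presses on something with over 40 N, if the wrist force passes 120 N, or if a joint passes its speed limit or range.

## Working session

There is one attempt and no reset: what is moved stays moved. The work goes in short steps, Python scripts to look and compute and a tool call to move; the robot and the scene stay as the last step left them, time stands still between calls to the robot, and variables do not carry over. Pictures are saved under pics/ and viewed, at most 10 in all, crops included, and the job is handed in when it is done.

Besides the shell and the picture viewer there is one more tool, called by a JSON object that holds its "fn" and its "kwargs", one argument or row to a line. move_arm: Moves the arm, as the interface text tells. Its arguments: {"type":"object","properties":{"plan":{"type":"array","items":{"type":"object","properties":{"tx":{"type":"number"},"ty":{"type":"number"},"tz":{"type":"number"},"wx":{"type":"number"},"wy":{"type":"number"},"wz":{"type":"number"}}}},"gripper":{"type":"number"},"force":{"type":"number"}},"required":["plan"]}

```bash
mkdir -p pics
python3 - <<'E'
from workcell import env, grab_frame
import cv2,pickle
d={}
for n in ("scene","top","wrist"):
    f=grab_frame(n); d[n]=f
    cv2.imwrite(f"pics/a_{n}.png",f["color"][:,:,::-1])
    print(n,{k:v for k,v in f.items() if k!="color"})
pickle.dump(d,open("f0.pkl","wb"))
s=env.state(); print(s)
E
```

```text
scene {'vfov': 57.94012517608143, 'cx': 255.41701321210894, 'cy': 193.45012420731302, 'view': array([[-9.07452944e-01, -4.20126203e-01, -4.80916438e-03,
         4.93026025e+02],
       [ 2.00176618e-01, -4.42379085e-01,  8.74202532e-01,
        -1.33972351e+02],
       [-3.69402864e-01,  7.92334979e-01,  4.85537645e-01,
        -6.94395559e+02],
       [ 0.00000000e+00,  0.00000000e+00,  0.00000000e+00,
         1.00000000e+00]])}
top {'vfov': 51.12938288249612, 'cx': 249.63955955725686, 'cy': 191.72526144029084, 'view': array([[-2.34568729e-02, -9.99557914e-01, -1.82688712e-02,
         1.35680171e+01],
       [ 9.87624692e-01, -2.60036386e-02,  1.54665053e-01,
        -5.75237072e+02],
       [-1.55071735e-01, -1.44148298e-02,  9.87798041e-01,
        -1.05500100e+03],
       [ 0.00000000e+00,  0.00000000e+00,  0.00000000e+00,
         1.00000000e+00]])}
wrist {'vfov': 66.47331515265023, 'cx': 256.78987899336084, 'cy': 188.31901139302155, 'view': array([[ 3.69429809e-01, -9.29257272e-01, -1.59317851e-03,
        -5.74794136e+02],
       [ 8.91376749e-01,  3.54853747e-01, -2.820040
[... 182 characters left out ...]
     1.00000000e+00]])}
{'time_s': 0.15, 'qpos': array([-6.94427739e+01,  1.83424991e+01,  8.96899396e+01, -2.06882967e-04,
        7.20426662e+01, -1.14611712e+00]), 'qvel': array([-0.04429222, -0.18769059, -0.24896924,  0.11004202,  0.07954013,
       -0.07362493]), 'effort': array([ 2.37849872e-04, -4.12774980e+01, -2.32154042e+01,  7.27761537e-02,
        4.34040790e-02, -9.21641140e-05]), 'ee_pos': array([ 212.50311529, -533.89252157,  213.32348648]), 'ee_rot': array([-1.79924906e+02, -1.30558065e-03,  2.17034062e+01]), 'force': array([ 0.91042215, -0.92590732, -0.54643145]), 'torque': array([0.03744518, 0.0230853 , 0.01971717]), 'gripper_force': 0.0, 'gripper_width': 91.38232508429036}
```

View pics/a_scene.png

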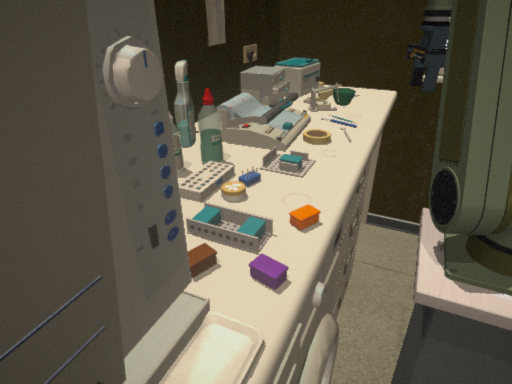

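View pics/a_top.png

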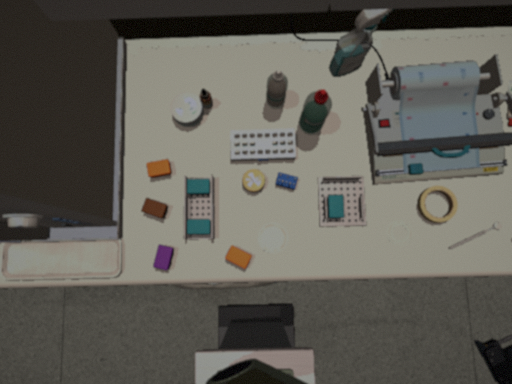

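The scene view shows the rack with two teal cases at about (230,225) and the carrier with a teal case at (290,160). In the top view the rack is at (199,208) with cases at (198,187) and (199,227). The carrier is at (342,202), with case_a at (335,207).

```bash
cat > h.py <<'E'
import numpy as np,cv2,pickle
def f_of(f): return f["color"].shape[0]/2/np.tan(np.radians(f["vfov"]/2))
def ray(f,px,z):
    F=f_of(f);V=f["view"];R=V[:3,:3];t=V[:3,3]
    px=np.atleast_2d(px).astype(float)
    d=np.c_[(px[:,0]-f["cx"])/F,-(px[:,1]-f["cy"])/F,-np.ones(len(px))]@R
    o=-R.T@t
    return o+d*((z-o[2])/d[:,2])[:,None]
def proj(f,P):
    c=np.atleast_2d(P)@f["view"][:3,:3].T+f["view"][:3,3];F=f_of(f)
    return np.c_[f["cx"]-F*c[:,0]/c[:,2],f["cy"]+F*c[:,1]/c[:,2]]
def teal(f,smin=90):
    h=cv2.cvtColor(f["color"],cv2.COLOR_RGB2HSV)
    return cv2.inRange(h,(82,smin,40),(100,255,255))
def rects(f,z,m,amin=150):
    out=[]
    for c in cv2.findContours(m,cv2.RETR_EXTERNAL,cv2.CHAIN_APPROX_NONE)[0]:
        if cv2.contourArea(c)<amin: continue
        P=ray(f,c[:,0,:],z)[:,:2].astype(np.float32)
        r=cv2.minAreaRect(P); out.append((np.round(c[:,0].mean(0)),np.round(r[0],1),np.round(r[1],1),round(r[2],1)))
    return out
E
python3 - <<'E'
from h import *
d=pickle.load(open("f0.pkl","rb"))
f=d["top"]
for r in rects(f,37,teal(f)): print(r)
c=f["color"][160:260,170:380,::-1]
cv2.imwrite("pics/b.png",cv2.resize(c,None,fx=3.8,fy=3.8,interpolation=cv2.INTER_CUBIC))
print(ray(f,[[199,208],[342,202],[254,181],[287,181]],20))
E
```

```text
(array([198., 226.]), array([484.3, 142.7]), array([60.9, 35.5]), 88.6)
(array([335., 206.]), array([ 530.9, -233.1]), array([38.3, 61. ]), 86.9)
(array([198., 186.]), array([595.2, 143.6]), array([59.2, 36.6]), 88.5)
[[ 537.04660112  142.04731833   20.        ]
 [ 543.63831047 -256.43501262   20.        ]
 [ 609.52312665  -13.3723439    20.        ]
 [ 607.03595239 -106.0664389    20.        ]]
```

View pics/b.png

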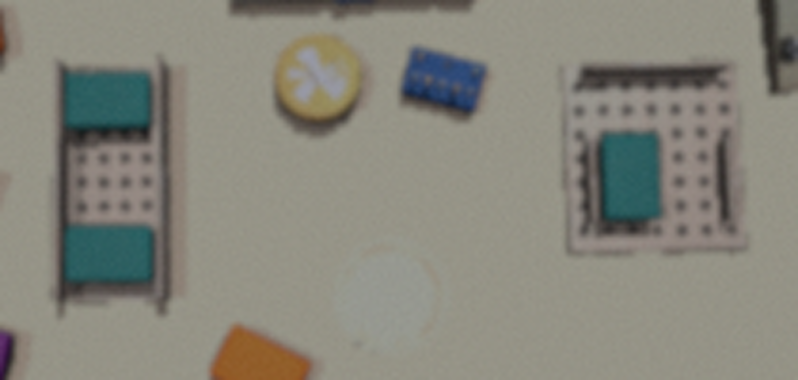

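The crop shows the carrier's fence on the far side (crop (655,75)), case_a at (630,175) in the left lane and the right lane free. So the carrier axes roughly match the world axes. In the rack, the cases sit at (107,98) and (108,253). I'll go over the carrier and check with the wrist camera.

{"fn": "move_arm", "kwargs": {
  "plan": [
    {"tx":3.34,"ty":-1.22},
    {"tx":3.34,"ty":-1.22},
    {"tx":3.34,"ty":-1.22},
    {"tx":3.34,"ty":-1.22},
    {"tx":3.34,"ty":-1.22},
    {"tx":3.34,"ty":-1.22},
    {"tx":3.34,"ty":-1.22},
    {"tx":3.34,"ty":-1.22},
    {"tx":3.34,"ty":-1.22},
    {"tx":3.34,"ty":-1.22},
    {"tx":3.34,"ty":-1.22},
    {"tx":3.34,"ty":-1.22}
  ]
}}

```text
schema error: expected keys tx, ty, tz, wx, wy, wz
```

{"fn": "move_arm", "kwargs": {
  "plan": [
    {"wz":-0.12},
    {"wz":-0.12},
    {"wz":-0.12},
    {"wz":-0.12},
    {"wz":-0.12},
    {"wz":-0.12},
    {"wz":-0.12},
    {"wz":-0.12},
    {"wz":-0.12},
    {"wz":-0.11},
    {},
    {}
  ]
}}

```text
schema error: expected keys tx, ty, tz, wx, wy, wz
```

Run:
```python
from workcell import env, grab_frame
from h import *
f=grab_frame("wrist");t=grab_frame("top")
pickle.dump((f,t),open("f1.pkl","wb"))
cv2.imwrite("pics/c.png",f["color"][:,:,::-1])
for r in rects(f,39,teal(f)): print(r)
s=env.state();print(s["ee_pos"],s["ee_rot"],s["force"],s["time_s"])
```

```text
[ 212.58535968 -534.01300956  213.55901995] [-1.79953695e+02 -1.33601506e-03  2.17054448e+01] [ 0.2052515  -0.3119097   0.66395406] 0.25
```

View pics/c.png

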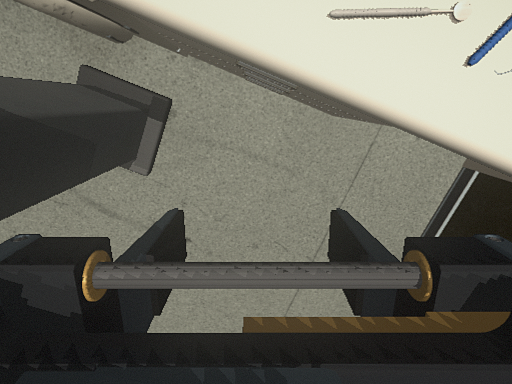

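The move calls were refused because every key is needed. This wrist view shows only the floor and the fingers, which sit at rows 210–330, so the clear view lies ahead along tool +x.

{"fn": "move_arm", "kwargs": {
  "plan": [
    {"tx":3.1,"ty":-0.6,"tz":0,"wx":0,"wy":0,"wz":0},
    {"tx":3.1,"ty":-0.6,"tz":0,"wx":0,"wy":0,"wz":0},
    {"tx":3.1,"ty":-0.6,"tz":0,"wx":0,"wy":0,"wz":0},
    {"tx":3.1,"ty":-0.6,"tz":0,"wx":0,"wy":0,"wz":0},
    {"tx":3.1,"ty":-0.6,"tz":0,"wx":0,"wy":0,"wz":0},
    {"tx":3.1,"ty":-0.6,"tz":0,"wx":0,"wy":0,"wz":0},
    {"tx":3.1,"ty":-0.6,"tz":0,"wx":0,"wy":0,"wz":0},
    {"tx":3.1,"ty":-0.6,"tz":0,"wx":0,"wy":0,"wz":0},
    {"tx":3.1,"ty":-0.6,"tz":0,"wx":0,"wy":0,"wz":0},
    {"tx":3.1,"ty":-0.6,"tz":0,"wx":0,"wy":0,"wz":0},
    {"tx":3.1,"ty":-0.6,"tz":0,"wx":0,"wy":0,"wz":0},
    {"tx":3.1,"ty":-0.6,"tz":0,"wx":0,"wy":0,"wz":0}
  ]
}}

```text
time_s: 1.25
ee_pos: [532.8, -328.7, 213.8]
ee_rot: [-180.0, 0.0, 21.7]
force: [0.9, 0.4, -0.2]
gripper_width: 91.3
gripper_force: 0.0
```

{"fn": "move_arm", "kwargs": {
  "plan": [
    {"tx":0,"ty":0,"tz":0,"wx":0,"wy":0,"wz":-0.12},
    {"tx":0,"ty":0,"tz":0,"wx":0,"wy":0,"wz":-0.12},
    {"tx":0,"ty":0,"tz":0,"wx":0,"wy":0,"wz":-0.12},
    {"tx":0,"ty":0,"tz":0,"wx":0,"wy":0,"wz":-0.12},
    {"tx":0,"ty":0,"tz":0,"wx":0,"wy":0,"wz":-0.12},
    {"tx":0,"ty":0,"tz":0,"wx":0,"wy":0,"wz":-0.12},
    {"tx":0,"ty":0,"tz":0,"wx":0,"wy":0,"wz":-0.12},
    {"tx":0,"ty":0,"tz":0,"wx":0,"wy":0,"wz":-0.12},
    {"tx":0,"ty":0,"tz":0,"wx":0,"wy":0,"wz":-0.12},
    {"tx":0,"ty":0,"tz":0,"wx":0,"wy":0,"wz":-0.08},
    {"tx":0,"ty":0,"tz":0,"wx":0,"wy":0,"wz":0},
    {"tx":0,"ty":0,"tz":0,"wx":0,"wy":0,"wz":0}
  ]
}}

```text
time_s: 2.25
ee_pos: [531.6, -329.7, 213.8]
ee_rot: [-180.0, -0.0, 88.0]
force: [1.0, 0.2, 0.3]
gripper_width: 91.6
gripper_force: 0.0
```

Run:
```python
from workcell import env, grab_frame
from h import *
f=grab_frame("wrist");t=grab_frame("top")
pickle.dump((f,t),open("f1.pkl","wb"))
cv2.imwrite("pics/d.png",f["color"][:,:,::-1])
for r in rects(f,39,teal(f)): print(r)
s=env.state();print(s["ee_pos"],s["ee_rot"],s["force"],s["time_s"])
```

```text
(array([253.,  88.]), array([ 532.3, -235. ]), array([40.2, 61.5]), 89.0)
[ 531.60975572 -329.75797166  213.86682057] [-1.79991912e+02 -2.27455895e-03  8.80705773e+01] [-0.43378041  0.02593717 -0.28724369] 2.35
```

View pics/d.png

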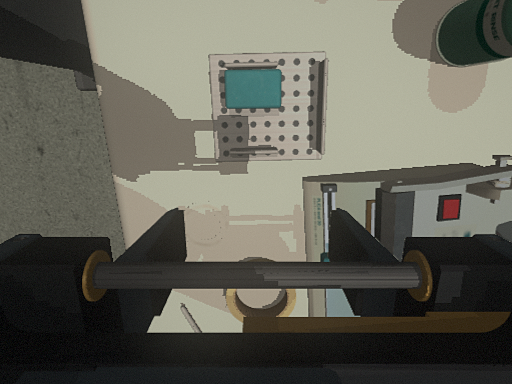

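The wrist view shows the carrier with slab corners near (209,54), (326,51), (325,159) and (214,162). The fence is on the right at (320,105), case_a is at (253,88) and the free lane is at (253,125). I'll fit the edges numerically.

Run:
```python
from h import *
f,t=pickle.load(open("f1.pkl","rb"))
g=cv2.cvtColor(f["color"],cv2.COLOR_RGB2GRAY)
L=cv2.createLineSegmentDetector(0).detect(g)[0][:,0]
for l in L:
    a,b=l[:2],l[2:]
    if np.linalg.norm(a-b)<25 or min(a[0],b[0])<195 or max(a[0],b[0])>340 or max(a[1],b[1])>170 or min(a[1],b[1])<40: continue
    P=ray(f,[a,b],6)[:,:2];Q=ray(f,[a,b],39)[:,:2];d=P[1]-P[0]
    print(np.round(l,1),"z6",np.round(P.ravel(),1),"z39",np.round(Q.ravel(),1),"ang",round(np.degrees(np.arctan2(d[1],d[0])),1))
for r in rects(t,39,teal(t))+rects(t,37,teal(t)): print(r)
```

```text
[306.9 123.3 309.6  96.9] z6 [ 599.1 -277.5  602.  -245.7] z39 [ 593.6 -275.1  596.3 -246. ] ang 84.8
[221.3 105.9 217.3  74.3] z6 [ 492.1 -252.5  489.7 -215.6] z39 [ 495.9 -252.3  493.7 -218.6] ang 93.7
[275.6 149.5 230.6 150.5] z6 [ 558.9 -309.6  500.3 -308.8] z39 [ 556.9 -304.4  503.4 -303.6] ang 179.2
[231.8 147.2 273.1 144.6] z6 [ 502.1 -304.6  555.8 -303.1] z39 [ 505.1 -299.8  554.1 -298.4] ang 1.6
[325.   59.3 321.6 153.1] z6 [ 619.7 -203.3  618.8 -316.4] z39 [ 612.4 -207.3  611.6 -310.6] ang -90.5
[225.6  66.1 275.6  65. ] z6 [ 500.4 -206.8  560.6 -207.6] z39 [ 503.5 -210.5  558.4 -211.3] ang -0.8
[211.1 111.8 207.9  73. ] z6 [ 478.8 -259.3  478.4 -213.8] z39 [ 483.8 -258.5  483.4 -216.9] ang 90.5
[209.4  52.9 323.1  50. ] z6 [ 482.  -191.5  617.2 -193. ] z39 [ 486.7 -196.6  610.1 -197.9] ang -0.6
[268.1  62.1 234.4  63. ] z6 [ 551.6 -204.   511.1 -203.7] z39 [ 550.3 -208.   513.3 -207.6] ang 179.5
[219.  155.7 216.7 130.8] z6 [ 484.6 -315.1  484.  -282.9] z39 [ 489.1 -309.4  488.5 -280. ] ang 91.2
[290.6 160.4 250.6 160.9] z6 [ 578.3 -324.6  525.7 -323.4] z39 [ 574.7 -318.1 
[... 890 characters left out ...]
  562.9 -254.4] z39 [ 505.  -253.1  560.6 -254. ] ang -1.0
[278.5 103.1 279.1  74.4] z6 [ 563.3 -251.7  564.6 -218.3] z39 [ 561.  -251.6  562.1 -221. ] ang 87.8
[278.1 115.2 250.6 116.6] z6 [ 562.7 -266.3  528.  -266.8] z39 [ 560.4 -264.8  528.7 -265.3] ang -179.2
(array([198., 226.]), array([484.2, 142.4]), array([60.8, 35.4]), 88.6)
(array([335., 206.]), array([ 530.9, -232.7]), array([38.2, 61.3]), 86.9)
(array([198., 186.]), array([594.8, 143.3]), array([59.1, 36.5]), 88.5)
(array([198., 226.]), array([484.3, 142.7]), array([60.9, 35.5]), 88.6)
(array([335., 206.]), array([ 531.2, -233.1]), array([38.3, 61.4]), 86.9)
(array([198., 186.]), array([595.2, 143.6]), array([59.2, 36.6]), 88.5)
```

Edges agree on: carrier centre ≈ (550,-258), yaw ≈ -0.9°, case_a ≈ (531.6,-234.7). Next, a wrist look at the rack.

{"fn": "move_arm", "kwargs": {
  "plan": [
    {"tx":3.15,"ty":0,"tz":0,"wx":0,"wy":0,"wz":0},
    {"tx":3.15,"ty":0,"tz":0,"wx":0,"wy":0,"wz":0},
    {"tx":3.15,"ty":0,"tz":0,"wx":0,"wy":0,"wz":0},
    {"tx":3.15,"ty":0,"tz":0,"wx":0,"wy":0,"wz":0},
    {"tx":3.15,"ty":0,"tz":0,"wx":0,"wy":0,"wz":0},
    {"tx":3.15,"ty":0,"tz":0,"wx":0,"wy":0,"wz":0},
    {"tx":3.15,"ty":0,"tz":0,"wx":0,"wy":0,"wz":0},
    {"tx":3.15,"ty":0,"tz":0,"wx":0,"wy":0,"wz":0},
    {"tx":3.15,"ty":0,"tz":0,"wx":0,"wy":0,"wz":0},
    {"tx":3.15,"ty":0,"tz":0,"wx":0,"wy":0,"wz":0},
    {"tx":3.15,"ty":0,"tz":0,"wx":0,"wy":0,"wz":0},
    {"tx":3.15,"ty":0,"tz":0,"wx":0,"wy":0,"wz":0}
  ]
}}

```text
time_s: 3.35
ee_pos: [543.6, 49.5, 214.1]
ee_rot: [180.0, 0.0, 88.1]
force: [0.3, 0.4, 0.5]
gripper_width: 91.4
gripper_force: 0.0
```

Run:
```python
from workcell import env, grab_frame
from h import *
f=grab_frame("wrist")
pickle.dump(f,open("f2.pkl","wb"))
cv2.imwrite("pics/e.png",f["color"][:,:,::-1])
for r in rects(f,37,teal(f)): print(r)
s=env.state();print(s["ee_pos"],s["ee_rot"],s["force"],s["time_s"])
g=cv2.cvtColor(f["color"],cv2.COLOR_RGB2GRAY)
for l in cv2.createLineSegmentDetector(0).detect(g)[0][:,0]:
    a,b=l[:2],l[2:]
    if np.linalg.norm(a-b)<28 or max(a[1],b[1])>200 : continue
    Q=ray(f,[a,b],37)[:,:2];d=Q[1]-Q[0]
    if abs(Q[0]-[540,143]).max()<110: print(np.round(l),np.round(Q.ravel(),1),round(np.degrees(np.arctan2(d[1],d[0])),1))
```

```text
(array([203.,  88.]), array([488.3, 147.3]), array([59.8, 41.9]), 88.1)
(array([302.,  82.]), array([599.7, 148.4]), array([58. , 40.1]), 89.6)
[543.73704402  54.89590191 214.08549491] [179.9751509   -0.29484392  88.2514166 ] [0.28549832 3.45215912 0.38228303] 3.4
[325.  44. 318. 113.] [624.  187.9 618.8 115.1] -94.0
[222.  57. 225. 116.] [511.4 178.7 510.7 115.9] -90.6
[184. 118. 178.  54.] [463.  114.5 463.7 182.8] 89.4
[247. 119. 247. 173.] [536.  110.8 533.8  46.8] -92.0
[274. 113. 272.  56.] [568.  116.7 567.  178. ] 90.9
[217. 170. 176. 170.] [497.1  51.8 446.8  53.7] 177.8
[216. 163. 179. 162.] [496.2  61.  452.4  62.8] 177.7
[178. 165. 217. 165.] [450.6  59.9 497.5  58. ] -2.3
[151.  26. 104.  15.] [438.3 211.5 389.6 223.5] 166.2
[220. 114. 218.  63.] [505.9 117.5 507.4 172.4] 88.4
[285.  57. 284. 108.] [580.5 176.2 579.9 122. ] -90.6
[282. 106. 281.  69.] [576.7 124.8 576.8 163.6] 89.9
[169.  52. 328.  48.] [454.8 185.7 628.1 183.6] -0.7
[223. 119. 253. 118.] [508.7 111.9 543.6 112.5] 1.0
[325. 117. 248. 123.] [627.3 110.  537.6 107. ] -178.1
[181. 124. 221. 125.] [458.8 108.4 505.4 105.6] -3.4
[221. 116. 188. 117.] [506.1 115.3 468.3 115.8] 179.2
[269.  58. 223.  60.] [563.9 175.5 512.9 175.7] 179.8
[183.  61. 187. 111.] [469.1 176.2 468.  123. ] -91.2
[162.   1. 157.  34.] [452.6 234.7 443.7 203.3] -105.9
```

View pics/e.png

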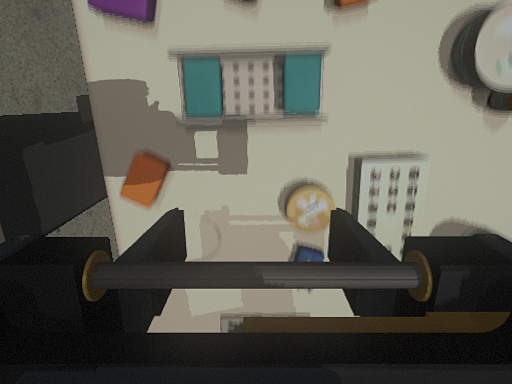

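The view shows the rack with teal cases at (203,88) and (302,82), blurred because the arm was still settling. I'll measure again without a new viewing.

Run:
```python
from workcell import env, grab_frame
from h import *
for i in range(5): f=grab_frame("wrist")
pickle.dump(f,open("f2.pkl","wb"))
for r in rects(f,37,teal(f)): print(r)
s=env.state();print(s["ee_pos"],s["ee_rot"],s["force"],s["time_s"])
g=cv2.cvtColor(f["color"],cv2.COLOR_RGB2GRAY)
for l in cv2.createLineSegmentDetector(0).detect(g)[0][:,0]:
    a,b=l[:2],l[2:]
    if np.linalg.norm(a-b)<28 or max(a[1],b[1])>135 : continue
    Q=ray(f,[a,b],37)[:,:2];d=Q[1]-Q[0]
    if abs(Q[0]-[540,143]).max()<110: print(np.round(l),np.round(Q.ravel(),1),round(np.degrees(np.arctan2(d[1],d[0])),1))
```

```text
(array([203.,  89.]), array([488.2, 143. ]), array([62.1, 41.9]), 88.1)
(array([302.,  85.]), array([599.6, 143.4]), array([62. , 40.1]), 89.6)
[543.70795756  47.23382523 213.93947894] [1.79999814e+02 3.45316894e-02 8.81067845e+01] [ 0.16904638  0.28479569 -0.55280114] 3.65
[151.  28. 105.  17.] [437.6 207.6 390.2 219.3] 166.1
[324. 119. 257. 120.] [626.2 106.1 547.8 107.3] 179.1
[283.  58. 184.  61.] [578.8 173.7 470.2 174.1] 179.8
[322.  58. 319. 114.] [621.6 171.8 619.8 111.9] -91.7
[182. 124. 221. 124.] [460.2 105.6 505.4 104.7] -1.2
[226. 118. 297. 116.] [511.6 111.1 594.2 110.8] -0.2
[169.  54. 329.  50.] [454.4 181.  629.3 179.3] -0.5
[254. 121. 182. 122.] [544.9 107.1 460.5 108.4] 179.1
[274. 108. 272.  62.] [568.  120.4 566.7 169.7] 91.5
[326. 124. 248. 125.] [627.8 101.1 537.4 102.2] 179.3
[183. 116. 178.  62.] [462.8 115.6 463.2 173.2] 89.6
[322.  56. 287.  57.] [621.2 173.7 582.9 174.2] 179.3
[220. 114. 218.  63.] [505.9 115.5 507.3 170.3] 88.5
[285.  59. 284. 112.] [580.7 171.7 579.8 115.9] -90.9
[259. 123. 324. 122.] [550.6 103.8 626.3 103.4] -0.3
[216. 127. 184. 127.] [499.4 101.5 462.9 102.7] 178.1
[189. 117. 219. 117.] [469.7 113.3 504.5 112.1] -1.9
[319. 131. 249. 133.] [620.7  92.5 538.5  92.7] 179.9
[184.  63. 187. 114.] [469.  171.6 467.8 116.7] -91.2
```

{"fn": "move_arm", "kwargs": {
  "plan": [
    {"tx":2.35,"ty":-1.5,"tz":0,"wx":0,"wy":0,"wz":-0.02},
    {"tx":2.35,"ty":-1.5,"tz":0,"wx":0,"wy":0,"wz":0},
    {"tx":2.35,"ty":-1.5,"tz":0,"wx":0,"wy":0,"wz":0},
    {"tx":2.35,"ty":-1.5,"tz":0,"wx":0,"wy":0,"wz":0},
    {"tx":0,"ty":0,"tz":3,"wx":0,"wy":0,"wz":0},
    {"tx":0,"ty":0,"tz":3,"wx":0,"wy":0,"wz":0},
    {"tx":0,"ty":0,"tz":3,"wx":0,"wy":0,"wz":0},
    {"tx":0,"ty":0,"tz":3,"wx":0,"wy":0,"wz":0},
    {"tx":0,"ty":0,"tz":3,"wx":0,"wy":0,"wz":0},
    {"tx":0,"ty":0,"tz":0,"wx":0,"wy":0,"wz":0},
    {"tx":0,"ty":0,"tz":0,"wx":0,"wy":0,"wz":0},
    {"tx":0,"ty":0,"tz":0,"wx":0,"wy":0,"wz":0}
  ],
  "gripper": 6.8,
  "force": 9
}}

```text
time_s: 4.65
ee_pos: [486.8, 142.6, 65.4]
ee_rot: [179.9, -0.0, 89.2]
force: [-0.5, -0.9, 0.0]
gripper_width: 68.0
gripper_force: 0.0
```

Run:
```python
from workcell import env, grab_frame
from h import *
f=grab_frame("wrist");t=grab_frame("top")
a=f["color"];b=t["color"][130:290,130:330]
b=cv2.resize(b,None,fx=2,fy=2);o=np.zeros((384,800,3),np.uint8)
o[:,:400]=a[:,56:456];o[:320,400:]=b
cv2.imwrite("pics/g.png",o[:,:,::-1])
print(rects(f,37,teal(f)))
```

```text
[(array([254., 212.]), array([487.4, 143.6]), array([63.5, 40.7]), 87.6), (array([401., 205.]), array([595.1, 150.7]), array([51.4, 49.3]), 89.1)]
```

View pics/g.png

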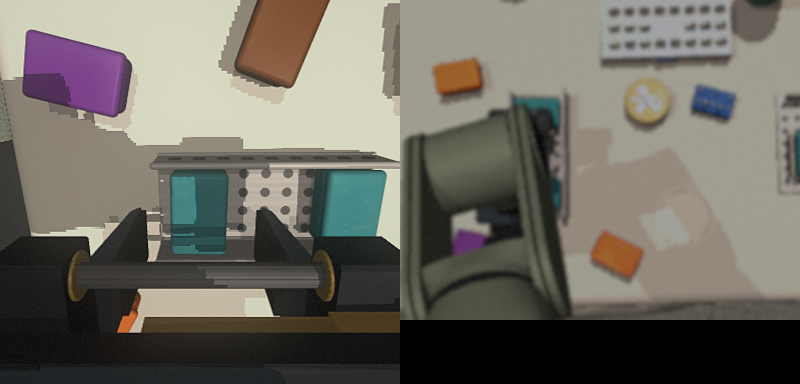

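The left half shows the case centred between the open fingers at (200,210), with the rack walls at rows 160 and 240. Descend and close.

{"fn": "move_arm", "kwargs": {
  "plan": [
    {"tx":0.05,"ty":0.05,"tz":2.2,"wx":0,"wy":0,"wz":0},
    {"tx":0,"ty":0,"tz":2.2,"wx":0,"wy":0,"wz":0},
    {"tx":0,"ty":0,"tz":1.2,"wx":0,"wy":0,"wz":0},
    {"tx":0,"ty":0,"tz":0,"wx":0,"wy":0,"wz":0},
    {"tx":0,"ty":0,"tz":0,"wx":0,"wy":0,"wz":0}
  ]
}}

```text
time_s: 5.17
ee_pos: [486.6, 143.6, 8.9]
ee_rot: [179.9, -0.0, 89.3]
force: [0.5, 1.4, 0.1]
gripper_width: 68.1
gripper_force: 0.0
```

{"fn": "move_arm", "kwargs": {
  "plan": [
    {"tx":0,"ty":0,"tz":0,"wx":0,"wy":0,"wz":0},
    {"tx":0,"ty":0,"tz":0,"wx":0,"wy":0,"wz":0},
    {"tx":0,"ty":0,"tz":0,"wx":0,"wy":0,"wz":0},
    {"tx":0,"ty":0,"tz":0,"wx":0,"wy":0,"wz":0},
    {"tx":0,"ty":0,"tz":0,"wx":0,"wy":0,"wz":0},
    {"tx":0,"ty":0,"tz":0,"wx":0,"wy":0,"wz":0}
  ],
  "gripper": 3.8,
  "force": 9
}}

```text
time_s: 5.67
ee_pos: [486.0, 143.6, 8.6]
ee_rot: [180.0, -0.0, 89.3]
force: [-1.9, 1.0, 5.3]
gripper_width: 42.0
gripper_force: 9.0
```

{"fn": "move_arm", "kwargs": {
  "plan": [
    {"tx":0,"ty":0,"tz":-0.5,"wx":0,"wy":0,"wz":0},
    {"tx":0,"ty":0,"tz":-1.5,"wx":0,"wy":0,"wz":0},
    {"tx":0,"ty":0,"tz":-2,"wx":0,"wy":0,"wz":0},
    {"tx":0,"ty":0,"tz":-2,"wx":0,"wy":0,"wz":0},
    {"tx":-0.8,"ty":0.2,"tz":0,"wx":0,"wy":0,"wz":0},
    {"tx":-1.6,"ty":0.5,"tz":0,"wx":0,"wy":0,"wz":0},
    {"tx":-1.6,"ty":0.5,"tz":0,"wx":0,"wy":0,"wz":0},
    {"tx":-1.6,"ty":0.5,"tz":0,"wx":0,"wy":0,"wz":0},
    {"tx":-1.6,"ty":0.5,"tz":0,"wx":0,"wy":0,"wz":0},
    {"tx":-1.6,"ty":0.5,"tz":0,"wx":0,"wy":0,"wz":0},
    {"tx":-1.2,"ty":0.2,"tz":0,"wx":0,"wy":0,"wz":0},
    {"tx":-0.8,"ty":0.1,"tz":0,"wx":0,"wy":0,"wz":0}
  ]
}}

```text
time_s: 6.67
ee_pos: [514.3, 33.6, 67.1]
ee_rot: [-179.9, 0.0, 89.3]
force: [-0.2, -1.0, -1.1]
gripper_width: 42.2
gripper_force: 9.0
```

{"fn": "move_arm", "kwargs": {
  "plan": [
    {"tx":0,"ty":0,"tz":0,"wx":0,"wy":0,"wz":0.07},
    {"tx":0,"ty":0,"tz":0,"wx":0,"wy":0,"wz":0.12},
    {"tx":0,"ty":0,"tz":0,"wx":0,"wy":0,"wz":0.125},
    {"tx":0,"ty":0,"tz":0,"wx":0,"wy":0,"wz":0.125},
    {"tx":0,"ty":0,"tz":0,"wx":0,"wy":0,"wz":0.125},
    {"tx":0,"ty":0,"tz":0,"wx":0,"wy":0,"wz":0.125},
    {"tx":0,"ty":0,"tz":0,"wx":0,"wy":0,"wz":0.125},
    {"tx":0,"ty":0,"tz":0,"wx":0,"wy":0,"wz":0.125},
    {"tx":0,"ty":0,"tz":0,"wx":0,"wy":0,"wz":0.125},
    {"tx":0,"ty":0,"tz":0,"wx":0,"wy":0,"wz":0.125},
    {"tx":0,"ty":0,"tz":0,"wx":0,"wy":0,"wz":0.125},
    {"tx":0,"ty":0,"tz":0,"wx":0,"wy":0,"wz":0.125}
  ]
}}

```text
time_s: 7.67
ee_pos: [514.0, 35.2, 67.4]
ee_rot: [-180.0, 0.1, 6.5]
force: [-0.6, -0.7, -1.0]
gripper_width: 42.1
gripper_force: 9.0
```

{"fn": "move_arm", "kwargs": {
  "plan": [
    {"tx":0,"ty":0,"tz":1.5,"wx":0,"wy":0,"wz":0.07},
    {"tx":0,"ty":0,"tz":2.2,"wx":0,"wy":0,"wz":0.06},
    {"tx":0,"ty":0,"tz":1.5,"wx":0,"wy":0,"wz":0},
    {"tx":0,"ty":0,"tz":0.6,"wx":0,"wy":0,"wz":0},
    {"tx":0,"ty":0,"tz":0,"wx":0,"wy":0,"wz":0},
    {"tx":0,"ty":0,"tz":0,"wx":0,"wy":0,"wz":0},
    {"tx":0,"ty":0,"tz":0,"wx":0,"wy":0,"wz":0}
  ]
}}

```text
time_s: 8.25
ee_pos: [515.3, 35.2, 10.7]
ee_rot: [-180.0, -0.1, -0.6]
force: [0.3, 0.2, -1.4]
gripper_width: 42.2
gripper_force: 9.0
```

{"fn": "move_arm", "kwargs": {
  "plan": [
    {"tx":0,"ty":0,"tz":0.2,"wx":0,"wy":0,"wz":0},
    {"tx":0,"ty":0,"tz":0.2,"wx":0,"wy":0,"wz":0},
    {"tx":0,"ty":0,"tz":0.1,"wx":0,"wy":0,"wz":0},
    {"tx":0,"ty":0,"tz":0.05,"wx":0,"wy":0,"wz":0},
    {"tx":0,"ty":0,"tz":0,"wx":0,"wy":0,"wz":0},
    {"tx":0,"ty":0,"tz":0,"wx":0,"wy":0,"wz":0}
  ]
}}

```text
time_s: 8.75
ee_pos: [514.6, 35.1, 4.6]
ee_rot: [180.0, -0.0, -0.6]
force: [0.6, -0.1, 2.0]
gripper_width: 41.8
gripper_force: 9.0
```

{"fn": "move_arm", "kwargs": {
  "plan": [
    {"tx":0,"ty":0,"tz":0,"wx":0,"wy":0,"wz":0},
    {"tx":0,"ty":0,"tz":0,"wx":0,"wy":0,"wz":0},
    {"tx":0,"ty":0,"tz":0,"wx":0,"wy":0,"wz":0},
    {"tx":0,"ty":0,"tz":0,"wx":0,"wy":0,"wz":0},
    {"tx":0,"ty":0,"tz":-0.5,"wx":0,"wy":0,"wz":0},
    {"tx":0,"ty":0,"tz":-2,"wx":0,"wy":0,"wz":0},
    {"tx":0,"ty":0,"tz":-2.5,"wx":0,"wy":0,"wz":0},
    {"tx":0,"ty":0,"tz":-1,"wx":0,"wy":0,"wz":-0.07},
    {"tx":0,"ty":0,"tz":0,"wx":0,"wy":0,"wz":-0.125},
    {"tx":0,"ty":0,"tz":0,"wx":0,"wy":0,"wz":-0.125},
    {"tx":0,"ty":0,"tz":0,"wx":0,"wy":0,"wz":-0.125},
    {"tx":0,"ty":0,"tz":0,"wx":0,"wy":0,"wz":-0.125}
  ],
  "gripper": 6.5
}}

```text
time_s: 9.75
ee_pos: [514.7, 35.2, 65.0]
ee_rot: [180.0, -0.0, 32.4]
force: [-0.4, -1.2, -0.1]
gripper_width: 65.2
gripper_force: 0.0
```

{"fn": "move_arm", "kwargs": {
  "plan": [
    {"tx":0,"ty":0,"tz":0,"wx":0,"wy":0,"wz":-0.125},
    {"tx":0,"ty":0,"tz":0,"wx":0,"wy":0,"wz":-0.125},
    {"tx":0,"ty":0,"tz":0,"wx":0,"wy":0,"wz":-0.125},
    {"tx":0,"ty":0,"tz":0,"wx":0,"wy":0,"wz":-0.125},
    {"tx":0,"ty":0,"tz":0,"wx":0,"wy":0,"wz":-0.125},
    {"tx":0,"ty":0,"tz":0,"wx":0,"wy":0,"wz":-0.125},
    {"tx":0,"ty":0,"tz":0,"wx":0,"wy":0,"wz":-0.125},
    {"tx":0,"ty":0,"tz":0,"wx":0,"wy":0,"wz":-0.12},
    {"tx":0,"ty":0,"tz":0,"wx":0,"wy":0,"wz":0},
    {"tx":0,"ty":0,"tz":0,"wx":0,"wy":0,"wz":0},
    {"tx":0,"ty":0,"tz":0,"wx":0,"wy":0,"wz":0}
  ],
  "gripper": 8.4
}}

```text
time_s: 10.67
ee_pos: [514.6, 35.1, 64.6]
ee_rot: [180.0, 0.0, 88.9]
force: [0.4, -0.4, 0.2]
gripper_width: 84.3
gripper_force: 0.0
```

Run:
```python
from workcell import env, grab_frame
from h import *
f=grab_frame("wrist");pickle.dump(f,open("f3.pkl","wb"))
cv2.imwrite("pics/h.png",f["color"][:,:,::-1])
print(rects(f,33,teal(f)))
s=env.state();print(s["ee_pos"],s["ee_rot"],s["force"],s["time_s"],s["qpos"])
```

```text
[(array([255., 206.]), array([513.4,  40.8]), array([31.4, 56.4]), 88.8), (array([380.,  50.]), array([597.7, 142.7]), array([61.8, 47.8]), 89.2)]
[514.62444599  35.16687254  64.59478823] [1.79983694e+02 2.70846444e-03 8.89133983e+01] [-0.55207076  0.53861852  0.04484607] 10.7167 [ 2.63419805e+00  2.13978207e+01  1.09306051e+02 -4.96226789e-03
  4.92800326e+01  3.72403605e+00]
```

View pics/h.png

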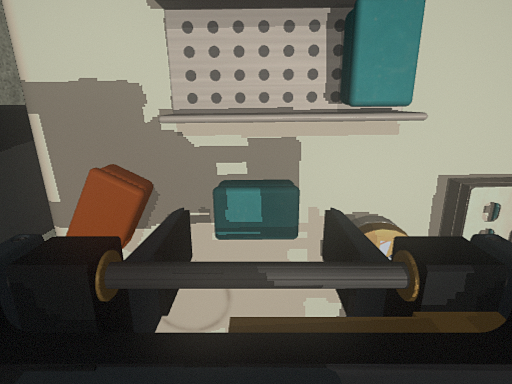

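The view shows the case at (256,210), centred between the fingers at cols 187 and 325. Descend and grip it by its ends.

{"fn": "move_arm", "kwargs": {
  "plan": [
    {"tx":0,"ty":0,"tz":2,"wx":0,"wy":0,"wz":0},
    {"tx":0,"ty":0,"tz":2.2,"wx":0,"wy":0,"wz":0},
    {"tx":0,"ty":0,"tz":1.3,"wx":0,"wy":0,"wz":0},
    {"tx":0,"ty":0,"tz":0.5,"wx":0,"wy":0,"wz":0},
    {"tx":0,"ty":0,"tz":0,"wx":0,"wy":0,"wz":0},
    {"tx":0,"ty":0,"tz":0,"wx":0,"wy":0,"wz":0}
  ]
}}

```text
time_s: 11.22
ee_pos: [514.9, 35.2, 4.7]
ee_rot: [180.0, 0.0, 89.0]
force: [-0.1, -0.4, 0.2]
gripper_width: 84.1
gripper_force: 0.0
```

{"fn": "move_arm", "kwargs": {
  "plan": [
    {"tx":0,"ty":0,"tz":0,"wx":0,"wy":0,"wz":0},
    {"tx":0,"ty":0,"tz":0,"wx":0,"wy":0,"wz":0},
    {"tx":0,"ty":0,"tz":0,"wx":0,"wy":0,"wz":0},
    {"tx":0,"ty":0,"tz":0,"wx":0,"wy":0,"wz":0},
    {"tx":0,"ty":0,"tz":0,"wx":0,"wy":0,"wz":0},
    {"tx":0,"ty":0,"tz":0,"wx":0,"wy":0,"wz":0}
  ],
  "gripper": 6.0
}}

```text
time_s: 11.72
ee_pos: [514.9, 35.1, 5.1]
ee_rot: [179.9, -0.0, 89.0]
force: [-1.1, 0.3, 6.2]
gripper_width: 63.7
gripper_force: 9.0
```

{"fn": "move_arm", "kwargs": {
  "plan": [
    {"tx":0,"ty":0,"tz":-0.5,"wx":0,"wy":0,"wz":0},
    {"tx":0,"ty":0,"tz":-2,"wx":0,"wy":0,"wz":0},
    {"tx":0,"ty":0,"tz":-3,"wx":0,"wy":0,"wz":0},
    {"tx":0,"ty":0,"tz":-3,"wx":0,"wy":0,"wz":0},
    {"tx":0,"ty":0,"tz":-2,"wx":0,"wy":0,"wz":0},
    {"tx":0,"ty":0,"tz":-1,"wx":0,"wy":0,"wz":0},
    {"tx":0,"ty":0,"tz":0,"wx":0,"wy":0,"wz":0},
    {"tx":0,"ty":0,"tz":0,"wx":0,"wy":0,"wz":0}
  ]
}}

```text
time_s: 12.38
ee_pos: [514.1, 35.1, 118.9]
ee_rot: [-180.0, 0.0, 89.0]
force: [-0.4, -0.1, -1.3]
gripper_width: 63.7
gripper_force: 9.0
```

{"fn": "move_arm", "kwargs": {
  "plan": [
    {"tx":-1.5,"ty":0.1,"tz":0,"wx":0,"wy":0,"wz":0},
    {"tx":-2.5,"ty":0.2,"tz":0,"wx":0,"wy":0,"wz":0},
    {"tx":-3,"ty":0.2,"tz":0,"wx":0,"wy":0,"wz":0},
    {"tx":-3,"ty":0.2,"tz":0,"wx":0,"wy":0,"wz":0},
    {"tx":-3,"ty":0.2,"tz":0,"wx":0,"wy":0,"wz":0},
    {"tx":-3,"ty":0.2,"tz":0,"wx":0,"wy":0,"wz":0},
    {"tx":-3,"ty":0.2,"tz":0,"wx":0,"wy":0,"wz":0},
    {"tx":-3,"ty":0.2,"tz":0,"wx":0,"wy":0,"wz":0},
    {"tx":-3,"ty":0.2,"tz":0,"wx":0,"wy":0,"wz":0},
    {"tx":-3,"ty":0.2,"tz":0,"wx":0,"wy":0,"wz":0},
    {"tx":-2.3,"ty":0.2,"tz":0,"wx":0,"wy":0,"wz":0},
    {"tx":-1.3,"ty":0.1,"tz":0,"wx":0,"wy":0,"wz":0}
  ]
}}

```text
time_s: 13.38
ee_pos: [530.1, -283.3, 116.9]
ee_rot: [-179.8, -0.1, 88.9]
force: [1.1, 0.6, -0.9]
gripper_width: 64.3
gripper_force: 9.0
```

{"fn": "move_arm", "kwargs": {
  "plan": [
    {"tx":0,"ty":0,"tz":1,"wx":0,"wy":0,"wz":0},
    {"tx":0,"ty":0,"tz":2,"wx":0,"wy":0,"wz":0},
    {"tx":0,"ty":0,"tz":2,"wx":0,"wy":0,"wz":0},
    {"tx":0,"ty":0,"tz":0.7,"wx":0,"wy":0,"wz":0},
    {"tx":0,"ty":0,"tz":0,"wx":0,"wy":0,"wz":0},
    {"tx":0,"ty":0,"tz":0,"wx":0,"wy":0,"wz":0},
    {"tx":0,"ty":0,"tz":0,"wx":0,"wy":0,"wz":0}
  ]
}}

```text
time_s: 13.97
ee_pos: [531.9, -280.8, 63.2]
ee_rot: [179.9, 0.0, 89.1]
force: [0.4, 0.1, -1.0]
gripper_width: 63.9
gripper_force: 9.0
```

Run:
```python
from workcell import env, grab_frame
from h import *
f=grab_frame("wrist");pickle.dump(f,open("f4.pkl","wb"))
cv2.imwrite("pics/i.png",cv2.resize(f["color"][30:290,100:420,::-1],None,fx=2.3,fy=2.3))
s=env.state();print(s["ee_pos"],s["ee_rot"],s["force"],s["time_s"])
zt=s["ee_pos"][2]-4.7+33
for r in rects(f,39,teal(f))+rects(f,zt,teal(f)): print(r)
g=cv2.cvtColor(f["color"],cv2.COLOR_RGB2GRAY)
for l in cv2.createLineSegmentDetector(0).detect(g)[0][:,0]:
    a,b=l[:2],l[2:]
    if np.linalg.norm(a-b)<25 or max(a[1],b[1])>240 : continue
    Q=ray(f,[a,b],39)[:,:2];Z=ray(f,[a,b],zt)[:,:2];d=Q[1]-Q[0]
    if abs(Q[0]-[550,-250]).max()<90: print(np.round(l),np.round(Q.ravel(),1),np.round(Z.ravel(),1),round(np.degrees(np.arctan2(d[1],d[0])),1))
```

```text
[ 532.02242668 -281.04738602   63.54671266] [1.79890428e+02 5.37435379e-02 8.90586345e+01] [ 0.30627148  0.02416696 -0.93364603] 14.0167
(array([261., 232.]), array([ 533.7, -293.1]), array([44.7, 85.8]), 89.0)
(array([257., 154.]), array([ 532.2, -234.8]), array([40.8, 62.6]), 89.0)
(array([261., 232.]), array([ 534. , -268.1]), array([32.7, 62.7]), 89.0)
(array([257., 154.]), array([ 532.9, -225.5]), array([29.8, 45.7]), 89.0)
[364. 236. 431. 236.] [ 612.6 -296.   661.2 -296.8] [ 591.7 -270.3  627.2 -270.9] -1.0
[301. 159. 303. 203.] [ 564.7 -238.4  566.7 -269.9] [ 556.6 -228.2  558.1 -251.2] -86.3
[184.  91. 369.  90.] [ 489.3 -193.   606.9 -194.5] [ 501.6 -195.   587.5 -196.1] -0.7
[162. 228. 134. 228.] [ 464.8 -287.4  444.8 -287. ] [ 483.7 -264.   469.1 -263.7] 178.9
[293. 112. 209. 112.] [ 558.7 -206.9  504.4 -206.1] [ 552.3 -205.1  512.6 -204.6] 179.2
[209. 117. 293. 116.] [ 504.2 -209.3  558.7 -209.7] [ 512.5 -207.   552.3 -207.2] -0.4
[211. 204. 299. 204.] [ 501.3 -269.3  564.3 -270.1] [ 510.4 -250.7  556.4 -251.4] -0.8
[369.  93. 186.  94.] [ 607.1 -196.3  490.  -194.6] [ 5
[... 553 characters left out ...]
.5
[297. 126. 211. 125.] [ 561.3 -216.2  504.7 -214.6] [ 554.2 -212.   512.8 -210.8] 178.4
[207. 127. 208. 158.] [ 502.4 -215.7  501.7 -236.5] [ 511.1 -211.6  510.6 -226.8] -91.9
[190. 197. 186. 142.] [ 487.1 -263.9  487.5 -225.3] [ 500.  -246.8  500.3 -218.6] 89.5
[274. 220. 249. 219.] [ 546.6 -282.6  528.5 -281.7] [ 543.4 -260.5  530.2 -259.8] 177.1
[203. 235. 248. 234.] [ 494.4 -293.3  527.3 -293.2] [ 505.3 -268.3  529.4 -268.2] 0.2
[283. 237. 312. 237.] [ 553.  -296.1  574.1 -296.1] [ 548.1 -270.4  563.5 -270.3] 0.1
[211. 216. 261. 216.] [ 500.8 -278.2  536.7 -278.8] [ 510.  -257.3  536.2 -257.7] -1.0
[242. 218. 214. 218.] [ 523.2 -280.7  503.4 -280.3] [ 526.3 -259.1  511.9 -258.8] 178.7
```

View pics/i.png

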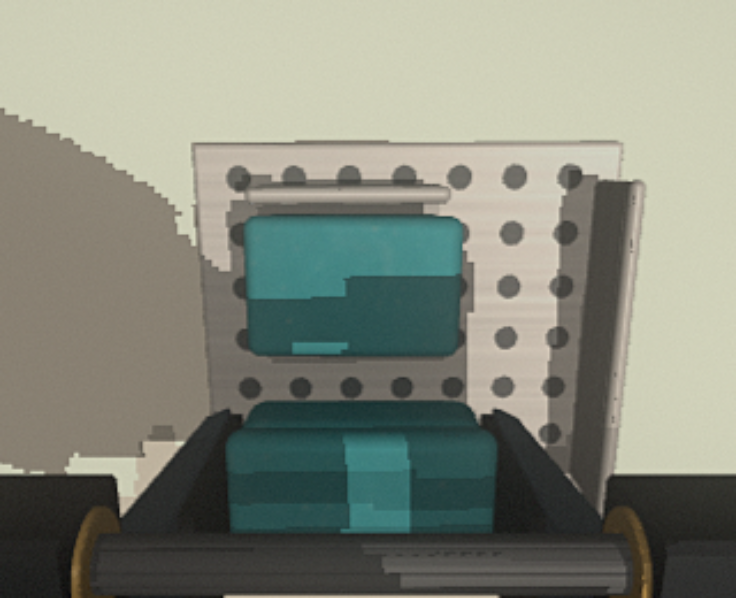

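The crop shows the held case aligned with case_a along x: held cols 228–495, case_a 245–462, centres 361 and 354. The free lane lies below it. The close-range bias is about +2 mm in x, so I'll shift x by -2 mm and descend.

{"fn": "move_arm", "kwargs": {
  "plan": [
    {"tx":0,"ty":-0.2,"tz":0,"wx":0,"wy":0,"wz":0},
    {"tx":0,"ty":0,"tz":0.8,"wx":0,"wy":0,"wz":0},
    {"tx":0,"ty":0,"tz":0.8,"wx":0,"wy":0,"wz":0},
    {"tx":0,"ty":0,"tz":0.6,"wx":0,"wy":0,"wz":0},
    {"tx":0,"ty":0,"tz":0.5,"wx":0,"wy":0,"wz":0},
    {"tx":0,"ty":0,"tz":0.4,"wx":0,"wy":0,"wz":0},
    {"tx":0,"ty":0,"tz":0,"wx":0,"wy":0,"wz":0}
  ]
}}

```text
time_s: 14.6
ee_pos: [528.5, -280.8, 30.1]
ee_rot: [-179.9, -0.1, 89.0]
force: [-0.6, 0.2, -2.3]
gripper_width: 64.2
gripper_force: 9.0
```

{"fn": "move_arm", "kwargs": {
  "plan": [
    {"tx":0,"ty":0,"tz":0.5,"wx":0,"wy":0,"wz":0},
    {"tx":0,"ty":0,"tz":0.5,"wx":0,"wy":0,"wz":0},
    {"tx":0,"ty":0,"tz":0.3,"wx":0,"wy":0,"wz":0},
    {"tx":0,"ty":0,"tz":0.2,"wx":0,"wy":0,"wz":0},
    {"tx":0,"ty":0,"tz":0.1,"wx":0,"wy":0,"wz":0},
    {"tx":0,"ty":0,"tz":0,"wx":0,"wy":0,"wz":0},
    {"tx":0,"ty":0,"tz":0,"wx":0,"wy":0,"wz":0}
  ]
}}

```text
time_s: 15.18
ee_pos: [529.3, -281.2, 15.6]
ee_rot: [180.0, 0.0, 89.0]
force: [0.4, 0.7, -1.9]
gripper_width: 64.0
gripper_force: 9.0
```

{"fn": "move_arm", "kwargs": {
  "plan": [
    {"tx":0,"ty":0.05,"tz":0.2,"wx":0,"wy":0,"wz":0},
    {"tx":0,"ty":0,"tz":0.15,"wx":0,"wy":0,"wz":0},
    {"tx":0,"ty":0,"tz":0.1,"wx":0,"wy":0,"wz":0},
    {"tx":0,"ty":0,"tz":0,"wx":0,"wy":0,"wz":0},
    {"tx":0,"ty":0,"tz":0,"wx":0,"wy":0,"wz":0},
    {"tx":0,"ty":0,"tz":0,"wx":0,"wy":0,"wz":0}
  ]
}}

```text
time_s: 15.68
ee_pos: [529.7, -281.2, 11.1]
ee_rot: [180.0, 0.0, 89.0]
force: [-1.4, 0.5, 0.8]
gripper_width: 63.9
gripper_force: 9.0
```

{"fn": "move_arm", "kwargs": {
  "plan": [
    {"tx":0,"ty":0,"tz":0.05,"wx":0,"wy":0,"wz":0},
    {"tx":0,"ty":0,"tz":0,"wx":0,"wy":0,"wz":0},
    {"tx":0,"ty":0,"tz":0,"wx":0,"wy":0,"wz":0}
  ]
}}

```text
time_s: 15.93
ee_pos: [529.7, -281.2, 11.1]
ee_rot: [180.0, 0.0, 89.0]
force: [-2.1, 1.4, 5.2]
gripper_width: 64.1
gripper_force: 9.0
```

{"fn": "move_arm", "kwargs": {
  "plan": [
    {"tx":0,"ty":0,"tz":0,"wx":0,"wy":0,"wz":0},
    {"tx":0,"ty":0,"tz":0,"wx":0,"wy":0,"wz":0},
    {"tx":0,"ty":0,"tz":0,"wx":0,"wy":0,"wz":0},
    {"tx":0,"ty":0,"tz":0,"wx":0,"wy":0,"wz":0},
    {"tx":0,"ty":0,"tz":-0.5,"wx":0,"wy":0,"wz":0},
    {"tx":0,"ty":0,"tz":-1.5,"wx":0,"wy":0,"wz":0},
    {"tx":0,"ty":0,"tz":-2.5,"wx":0,"wy":0,"wz":0},
    {"tx":0,"ty":0,"tz":-2,"wx":0,"wy":0,"wz":0},
    {"tx":0,"ty":0,"tz":-0.5,"wx":0,"wy":0,"wz":0},
    {"tx":0,"ty":0,"tz":0,"wx":0,"wy":0,"wz":0},
    {"tx":0,"ty":0,"tz":0,"wx":0,"wy":0,"wz":0}
  ],
  "gripper": 7.6
}}

```text
time_s: 16.85
ee_pos: [529.3, -280.9, 80.0]
ee_rot: [-180.0, -0.0, 89.0]
force: [-0.4, -0.6, 0.1]
gripper_width: 76.6
gripper_force: 0.0
```

Run:
```python
from workcell import env, grab_frame
from h import *
f=grab_frame("wrist");pickle.dump(f,open("f5.pkl","wb"))
s=env.state();print(s["ee_pos"],s["ee_rot"],s["force"],s["time_s"])
for r in rects(f,39,teal(f,60)): print(r)
g=cv2.cvtColor(f["color"],cv2.COLOR_RGB2GRAY)
for l in cv2.createLineSegmentDetector(0).detect(g)[0][:,0]:
    a,b=l[:2],l[2:]
    if np.linalg.norm(a-b)<25 or max(a[1],b[1])>240 : continue
    Q=ray(f,[a,b],39)[:,:2];Z=ray(f,[a,b],6)[:,:2];d=Q[1]-Q[0]
    if abs(Q[0]-[550,-250]).max()<90: print(np.round(l),np.round(Q.ravel(),1),np.round(Z.ravel(),1),round(np.degrees(np.arctan2(d[1],d[0])),1))
```

```text
[ 528.88100056 -280.73252707   79.3207877 ] [-1.79892979e+02 -5.14658350e-02  8.90232760e+01] [ 0.10087593 -1.33296453 -1.12919683] 16.9
(array([257., 177.]), array([ 531.8, -257.3]), array([86.3, 62.8]), 89.2)
[383. 236. 449. 236.] [ 631.4 -304.4  684.2 -305.4] [ 646.7 -320.5  707.6 -321.6] -1.1
[292. 235. 221. 235.] [ 558.8 -302.6  502.2 -301.2] [ 562.9 -318.4  497.4 -316.8] 178.6
[192.  92. 271.  90.] [ 487.9 -193.   542.4 -193.2] [ 481.  -191.8  543.9 -192. ] -0.2
[293. 110. 216. 111.] [ 558.1 -206.8  503.6 -206. ] [ 562.1 -207.7  499.1 -206.9] 179.2
[370. 108. 358. 238.] [ 612.  -206.1  611.5 -305.9] [ 624.3 -206.9  623.7 -322.2] -90.3
[216. 116. 293. 115.] [ 503.4 -209.8  558.2 -210. ] [ 498.9 -211.2  562.1 -211.4] -0.2
[272.  91. 363.  91.] [ 543.2 -193.7  606.2 -194.5] [ 544.9 -192.6  617.6 -193.6] -0.8
[193.  96. 196. 141.] [ 488.6 -195.7  487.9 -226.7] [ 481.8 -194.9  481.  -230.7] -91.3
[364.  93. 194.  94.] [ 607.2 -196.3  489.6 -194.5] [ 618.8 -195.6  482.9 -193.5] 179.2
[251. 143. 298. 142.] [ 527.7 -229.3  562.1 -229.1] [ 527.  -233.7  566.7 -233.5] 0.4
[345. 219. 354.
[... 596 characters left out ...]
[256. 238. 289. 238.] [ 529.9 -305.   556.8 -305. ] [ 529.5 -321.1  560.6 -321.2] -0.2
[247. 185. 222. 185.] [ 524.2 -260.8  505.2 -260.1] [ 522.8 -270.1  501.  -269.3] 178.1
[198. 202. 194. 143.] [ 486.  -273.5  486.5 -228.4] [ 478.8 -284.8  479.3 -232.7] 89.5
[214. 126. 215. 151.] [ 501.9 -216.3  501.7 -234.2] [ 497.1 -218.7  496.9 -239.4] -90.7
[251. 223. 218. 224.] [ 526.2 -292.1  500.7 -292.1] [ 525.2 -306.2  495.7 -306.3] -179.9
[223. 238. 249. 238.] [ 504.  -304.4  524.9 -304.7] [ 499.6 -320.4  523.8 -320.8] -1.0
[297. 124. 217. 123.] [ 561.  -216.2  504.  -214.4] [ 565.3 -218.5  499.6 -216.5] 178.3
[253. 177. 289. 177.] [ 529.  -254.3  556.2 -255.1] [ 528.4 -262.6  559.8 -263.5] -1.5
```

Lane case placed: the two cases together span 86 × 63 mm at 89.2°, so the layer is aligned. Now case_2.

{"fn": "move_arm", "kwargs": {
  "plan": [
    {"tx":2.5,"ty":0.4,"tz":-0.4,"wx":0,"wy":0,"wz":0},
    {"tx":3.6,"ty":0.5,"tz":-0.3,"wx":0,"wy":0,"wz":0},
    {"tx":3.6,"ty":0.5,"tz":-0.3,"wx":0,"wy":0,"wz":0},
    {"tx":3.6,"ty":0.5,"tz":-0.3,"wx":0,"wy":0,"wz":0},
    {"tx":3.6,"ty":0.5,"tz":-0.3,"wx":0,"wy":0,"wz":0},
    {"tx":3.6,"ty":0.5,"tz":-0.3,"wx":0,"wy":0,"wz":0},
    {"tx":3.6,"ty":0.5,"tz":0,"wx":0,"wy":0,"wz":0},
    {"tx":3.6,"ty":0.5,"tz":0,"wx":0,"wy":0,"wz":0},
    {"tx":3.6,"ty":0.5,"tz":0,"wx":0,"wy":0,"wz":0},
    {"tx":3.6,"ty":0.5,"tz":0,"wx":0,"wy":0,"wz":0},
    {"tx":3.6,"ty":0.5,"tz":0,"wx":0,"wy":0,"wz":0},
    {"tx":2.5,"ty":0.4,"tz":0,"wx":0,"wy":0,"wz":0}
  ],
  "gripper": 6.8
}}

```text
time_s: 17.9
ee_pos: [593.8, 130.7, 97.6]
ee_rot: [-179.8, -0.0, 89.1]
force: [0.2, -0.5, -0.4]
gripper_width: 67.9
gripper_force: 0.0
```

{"fn": "move_arm", "kwargs": {
  "plan": [
    {"tx":1.5,"ty":0,"tz":1,"wx":0,"wy":0,"wz":0},
    {"tx":0,"ty":0,"tz":2,"wx":0,"wy":0,"wz":0},
    {"tx":0,"ty":0,"tz":1,"wx":0,"wy":0,"wz":0},
    {"tx":0,"ty":0,"tz":0,"wx":0,"wy":0,"wz":0},
    {"tx":0,"ty":0,"tz":0,"wx":0,"wy":0,"wz":0},
    {"tx":0,"ty":0,"tz":0,"wx":0,"wy":0,"wz":0}
  ]
}}

```text
time_s: 18.4
ee_pos: [595.1, 141.8, 59.5]
ee_rot: [180.0, 0.0, 89.0]
force: [-0.5, 0.3, 0.6]
gripper_width: 67.9
gripper_force: 0.0
```

Run:
```python
from workcell import env, grab_frame
from h import *
f=grab_frame("wrist")
s=env.state();print(s["ee_pos"],s["ee_rot"],s["force"],s["time_s"])
for r in rects(f,37,teal(f,60)): print(r)
```

```text
[595.43956139 142.03194038  60.01515017] [ 1.79936904e+02 -3.97703747e-03  8.89558570e+01] [0.87990797 0.03066261 0.36701376] 18.45
(array([261., 213.]), array([599.4, 144.4]), array([64.2, 41.2]), 89.3)
```

{"fn": "move_arm", "kwargs": {
  "plan": [
    {"tx":0.15,"ty":0.2,"tz":0,"wx":0,"wy":0,"wz":0},
    {"tx":0,"ty":0,"tz":2,"wx":0,"wy":0,"wz":0},
    {"tx":0,"ty":0,"tz":1.8,"wx":0,"wy":0,"wz":0},
    {"tx":0,"ty":0,"tz":1,"wx":0,"wy":0,"wz":0},
    {"tx":0,"ty":0,"tz":0.3,"wx":0,"wy":0,"wz":0},
    {"tx":0,"ty":0,"tz":0,"wx":0,"wy":0,"wz":0},
    {"tx":0,"ty":0,"tz":0,"wx":0,"wy":0,"wz":0}
  ]
}}

```text
time_s: 19.03
ee_pos: [597.6, 144.3, 9.1]
ee_rot: [179.9, -0.0, 89.0]
force: [-0.1, -1.5, -0.2]
gripper_width: 68.2
gripper_force: 0.0
```

{"fn": "move_arm", "kwargs": {
  "plan": [
    {"tx":0,"ty":0,"tz":0,"wx":0,"wy":0,"wz":0},
    {"tx":0,"ty":0,"tz":0,"wx":0,"wy":0,"wz":0},
    {"tx":0,"ty":0,"tz":0,"wx":0,"wy":0,"wz":0},
    {"tx":0,"ty":0,"tz":0,"wx":0,"wy":0,"wz":0},
    {"tx":0,"ty":0,"tz":0,"wx":0,"wy":0,"wz":0},
    {"tx":0,"ty":0,"tz":0,"wx":0,"wy":0,"wz":0}
  ],
  "gripper": 3.8,
  "force": 9
}}

```text
time_s: 19.53
ee_pos: [597.2, 144.3, 8.9]
ee_rot: [180.0, -0.0, 89.0]
force: [-0.2, -0.4, 3.0]
gripper_width: 42.1
gripper_force: 9.0
```

{"fn": "move_arm", "kwargs": {
  "plan": [
    {"tx":0,"ty":0,"tz":-0.5,"wx":0,"wy":0,"wz":0},
    {"tx":0,"ty":0,"tz":-1.5,"wx":0,"wy":0,"wz":0},
    {"tx":0,"ty":0,"tz":-2,"wx":0,"wy":0,"wz":0},
    {"tx":0,"ty":0,"tz":-2,"wx":0,"wy":0,"wz":0},
    {"tx":-0.8,"ty":-0.6,"tz":0,"wx":0,"wy":0,"wz":0},
    {"tx":-1.6,"ty":-1.15,"tz":0,"wx":0,"wy":0,"wz":0},
    {"tx":-1.6,"ty":-1.15,"tz":0,"wx":0,"wy":0,"wz":0},
    {"tx":-1.6,"ty":-1.15,"tz":0,"wx":0,"wy":0,"wz":0},
    {"tx":-1.6,"ty":-1.15,"tz":0,"wx":0,"wy":0,"wz":0},
    {"tx":-1.6,"ty":-1.15,"tz":0,"wx":0,"wy":0,"wz":0},
    {"tx":-1.4,"ty":-1.0,"tz":0,"wx":0,"wy":0,"wz":0},
    {"tx":-0.9,"ty":-0.65,"tz":0,"wx":0,"wy":0,"wz":0}
  ]
}}

```text
time_s: 20.53
ee_pos: [512.2, 33.1, 67.3]
ee_rot: [-179.8, 0.0, 89.0]
force: [-0.6, -0.5, -1.4]
gripper_width: 42.2
gripper_force: 9.0
```

{"fn": "move_arm", "kwargs": {
  "plan": [
    {"tx":0,"ty":0,"tz":0,"wx":0,"wy":0,"wz":0},
    {"tx":0,"ty":0,"tz":1.5,"wx":0,"wy":0,"wz":0},
    {"tx":0,"ty":0,"tz":2,"wx":0,"wy":0,"wz":0},
    {"tx":0,"ty":0,"tz":1.5,"wx":0,"wy":0,"wz":0},
    {"tx":0,"ty":0,"tz":0.7,"wx":0,"wy":0,"wz":0},
    {"tx":0,"ty":0,"tz":0.2,"wx":0,"wy":0,"wz":0},
    {"tx":0,"ty":0,"tz":0,"wx":0,"wy":0,"wz":0},
    {"tx":0,"ty":0,"tz":0,"wx":0,"wy":0,"wz":0}
  ]
}}

```text
time_s: 21.2
ee_pos: [515.8, 34.9, 9.9]
ee_rot: [179.9, -0.0, 89.0]
force: [0.2, 0.0, -1.3]
gripper_width: 41.8
gripper_force: 9.0
```

{"fn": "move_arm", "kwargs": {
  "plan": [
    {"tx":0,"ty":0,"tz":0.2,"wx":0,"wy":0,"wz":0},
    {"tx":0,"ty":0,"tz":0.15,"wx":0,"wy":0,"wz":0},
    {"tx":0,"ty":0,"tz":0.1,"wx":0,"wy":0,"wz":0},
    {"tx":0,"ty":0,"tz":0.05,"wx":0,"wy":0,"wz":0},
    {"tx":0,"ty":0,"tz":0,"wx":0,"wy":0,"wz":0},
    {"tx":0,"ty":0,"tz":0,"wx":0,"wy":0,"wz":0}
  ]
}}

```text
time_s: 21.7
ee_pos: [515.2, 34.7, 4.9]
ee_rot: [180.0, 0.0, 89.0]
force: [-2.2, 0.7, 3.0]
gripper_width: 41.8
gripper_force: 9.0
```

{"fn": "move_arm", "kwargs": {
  "plan": [
    {"tx":0,"ty":0,"tz":0,"wx":0,"wy":0,"wz":0},
    {"tx":0,"ty":0,"tz":0,"wx":0,"wy":0,"wz":0},
    {"tx":0,"ty":0,"tz":0,"wx":0,"wy":0,"wz":0},
    {"tx":0,"ty":0,"tz":0,"wx":0,"wy":0,"wz":0},
    {"tx":0,"ty":0,"tz":-0.5,"wx":0,"wy":0,"wz":0},
    {"tx":0,"ty":0,"tz":-2,"wx":0,"wy":0,"wz":0},
    {"tx":0,"ty":0,"tz":-2.5,"wx":0,"wy":0,"wz":0},
    {"tx":0,"ty":0,"tz":-1,"wx":0,"wy":0,"wz":0.07},
    {"tx":0,"ty":0,"tz":0,"wx":0,"wy":0,"wz":0.125},
    {"tx":0,"ty":0,"tz":0,"wx":0,"wy":0,"wz":0.125},
    {"tx":0,"ty":0,"tz":0,"wx":0,"wy":0,"wz":0.125},
    {"tx":0,"ty":0,"tz":0,"wx":0,"wy":0,"wz":0.125}
  ],
  "gripper": 6.5
}}

```text
time_s: 22.7
ee_pos: [515.1, 34.6, 64.9]
ee_rot: [180.0, -0.0, 56.0]
force: [-0.2, 0.4, -1.0]
gripper_width: 64.8
gripper_force: 0.0
```

{"fn": "move_arm", "kwargs": {
  "plan": [
    {"tx":0,"ty":0,"tz":0,"wx":0,"wy":0,"wz":0.125},
    {"tx":0,"ty":0,"tz":0,"wx":0,"wy":0,"wz":0.125},
    {"tx":0,"ty":0,"tz":0,"wx":0,"wy":0,"wz":0.125},
    {"tx":0,"ty":0,"tz":0,"wx":0,"wy":0,"wz":0.125},
    {"tx":0,"ty":0,"tz":0,"wx":0,"wy":0,"wz":0.125},
    {"tx":0,"ty":0,"tz":0,"wx":0,"wy":0,"wz":0.125},
    {"tx":0,"ty":0,"tz":0,"wx":0,"wy":0,"wz":0.125},
    {"tx":0,"ty":0,"tz":0,"wx":0,"wy":0,"wz":0.125},
    {"tx":0,"ty":0,"tz":0,"wx":0,"wy":0,"wz":0},
    {"tx":0,"ty":0,"tz":0,"wx":0,"wy":0,"wz":0},
    {"tx":0,"ty":0,"tz":0,"wx":0,"wy":0,"wz":0}
  ],
  "gripper": 8.4
}}

```text
time_s: 23.62
ee_pos: [515.1, 34.6, 64.6]
ee_rot: [180.0, -0.0, -0.8]
force: [-0.5, -0.1, -0.0]
gripper_width: 84.1
gripper_force: 0.0
```

Run:
```python
from workcell import env, grab_frame
from h import *
f=grab_frame("wrist");
s=env.state();print(s["ee_pos"],s["ee_rot"],s["force"],s["time_s"])
for r in rects(f,33,teal(f,60)): print(r)
```

```text
[515.06236967  34.62994579  64.55221116] [ 1.79995506e+02 -7.70429108e-03 -8.09814667e-01] [-0.03163528 -0.8511545   0.15840681] 23.6667
(array([257., 208.]), array([520.6,  33.5]), array([62.6, 45.7]), 89.2)
```

{"fn": "move_arm", "kwargs": {
  "plan": [
    {"tx":0,"ty":0,"tz":2,"wx":0,"wy":0,"wz":0},
    {"tx":0,"ty":0,"tz":2.2,"wx":0,"wy":0,"wz":0},
    {"tx":0,"ty":0,"tz":1.3,"wx":0,"wy":0,"wz":0},
    {"tx":0,"ty":0,"tz":0.5,"wx":0,"wy":0,"wz":0},
    {"tx":0,"ty":0,"tz":0,"wx":0,"wy":0,"wz":0},
    {"tx":0,"ty":0,"tz":0,"wx":0,"wy":0,"wz":0}
  ]
}}

```text
time_s: 24.17
ee_pos: [515.5, 34.6, 4.8]
ee_rot: [180.0, -0.0, -0.9]
force: [0.1, -0.1, 0.5]
gripper_width: 83.9
gripper_force: 0.0
```

{"fn": "move_arm", "kwargs": {
  "plan": [
    {"tx":0,"ty":0,"tz":0,"wx":0,"wy":0,"wz":0},
    {"tx":0,"ty":0,"tz":0,"wx":0,"wy":0,"wz":0},
    {"tx":0,"ty":0,"tz":0,"wx":0,"wy":0,"wz":0},
    {"tx":0,"ty":0,"tz":0,"wx":0,"wy":0,"wz":0},
    {"tx":0,"ty":0,"tz":0,"wx":0,"wy":0,"wz":0},
    {"tx":0,"ty":0,"tz":0,"wx":0,"wy":0,"wz":0}
  ],
  "gripper": 6.0
}}

```text
time_s: 24.67
ee_pos: [515.6, 34.5, 5.2]
ee_rot: [180.0, -0.1, -0.9]
force: [-0.7, 0.1, 5.3]
gripper_width: 63.9
gripper_force: 9.0
```

{"fn": "move_arm", "kwargs": {
  "plan": [
    {"tx":0,"ty":0,"tz":-0.5,"wx":0,"wy":0,"wz":0},
    {"tx":0,"ty":0,"tz":-2,"wx":0,"wy":0,"wz":0},
    {"tx":0,"ty":0,"tz":-3,"wx":0,"wy":0,"wz":0},
    {"tx":0,"ty":0,"tz":-3,"wx":0,"wy":0,"wz":0},
    {"tx":0,"ty":0,"tz":-2,"wx":0,"wy":0,"wz":0},
    {"tx":0,"ty":0,"tz":-1,"wx":0,"wy":0,"wz":0},
    {"tx":0,"ty":0,"tz":0,"wx":0,"wy":0,"wz":0},
    {"tx":0,"ty":0,"tz":0,"wx":0,"wy":0,"wz":0}
  ]
}}

```text
time_s: 25.33
ee_pos: [514.4, 34.7, 118.8]
ee_rot: [180.0, 0.1, -0.9]
force: [-0.1, -0.6, -1.3]
gripper_width: 63.8
gripper_force: 9.0
```

{"fn": "move_arm", "kwargs": {
  "plan": [
    {"tx":0.3,"ty":1.2,"tz":0,"wx":0,"wy":0,"wz":0},
    {"tx":0.6,"ty":2.2,"tz":0,"wx":0,"wy":0,"wz":0},
    {"tx":0.7,"ty":2.8,"tz":0,"wx":0,"wy":0,"wz":0},
    {"tx":0.7,"ty":2.8,"tz":0,"wx":0,"wy":0,"wz":0},
    {"tx":0.7,"ty":2.8,"tz":0,"wx":0,"wy":0,"wz":0},
    {"tx":0.7,"ty":2.8,"tz":0,"wx":0,"wy":0,"wz":0},
    {"tx":0.7,"ty":2.8,"tz":0,"wx":0,"wy":0,"wz":0},
    {"tx":0.7,"ty":2.8,"tz":0,"wx":0,"wy":0,"wz":0},
    {"tx":0.7,"ty":2.8,"tz":0,"wx":0,"wy":0,"wz":0},
    {"tx":0.7,"ty":2.8,"tz":0,"wx":0,"wy":0,"wz":0},
    {"tx":0.6,"ty":2.2,"tz":0,"wx":0,"wy":0,"wz":0},
    {"tx":0.4,"ty":1.2,"tz":0,"wx":0,"wy":0,"wz":0}
  ]
}}

```text
time_s: 26.33
ee_pos: [584.5, -261.9, 117.0]
ee_rot: [-180.0, 0.2, -1.1]
force: [0.2, -0.1, -2.2]
gripper_width: 63.8
gripper_force: 9.0
```

{"fn": "move_arm", "kwargs": {
  "plan": [
    {"tx":0,"ty":0,"tz":0.8,"wx":0,"wy":0,"wz":0},
    {"tx":0,"ty":0,"tz":1.5,"wx":0,"wy":0,"wz":0},
    {"tx":0,"ty":0,"tz":1.5,"wx":0,"wy":0,"wz":0},
    {"tx":0,"ty":0,"tz":1,"wx":0,"wy":0,"wz":0},
    {"tx":0,"ty":0,"tz":0.3,"wx":0,"wy":0,"wz":0},
    {"tx":0,"ty":0,"tz":0,"wx":0,"wy":0,"wz":0},
    {"tx":0,"ty":0,"tz":0,"wx":0,"wy":0,"wz":0},
    {"tx":0,"ty":0,"tz":0,"wx":0,"wy":0,"wz":0}
  ]
}}

```text
time_s: 27.0
ee_pos: [585.9, -258.4, 69.3]
ee_rot: [180.0, -0.1, -0.9]
force: [-1.0, -0.2, -1.7]
gripper_width: 64.3
gripper_force: 9.0
```

Run:
```python
from workcell import env, grab_frame
from h import *
f=grab_frame("wrist");pickle.dump(f,open("f6.pkl","wb"))
cv2.imwrite("pics/j.png",cv2.resize(f["color"][30:290,100:420,::-1],None,fx=2.3,fy=2.3))
s=env.state();print(s["ee_pos"],s["ee_rot"],s["force"],s["time_s"])
zt=s["ee_pos"][2]-4.9+33
for r in rects(f,39,teal(f))+rects(f,zt,teal(f)): print(r)
g=cv2.cvtColor(f["color"],cv2.COLOR_RGB2GRAY)
for l in cv2.createLineSegmentDetector(0).detect(g)[0][:,0]:
    a,b=l[:2],l[2:]
    if np.linalg.norm(a-b)<25 or max(a[1],b[1])>240 : continue
    Q=ray(f,[a,b],43)[:,:2];W=ray(f,[a,b],6)[:,:2];Z=ray(f,[a,b],zt)[:,:2];d=Q[1]-Q[0]
    if abs(Q[0]-[590,-258]).max()<90: print(np.round(l),np.round(W.ravel(),1),np.round(Q.ravel(),1),np.round(Z.ravel(),1),round(np.degrees(np.arctan2(d[1],d[0])),1))
```

```text
[ 585.92684012 -258.56819628   69.45418972] [ 1.79955602e+02 -9.96273051e-02 -9.12030192e-01] [-0.07532969  0.00853219 -1.49731183] 27.05
(array([286., 300.]), array([ 512.7, -280.7]), array([40.5, 22.9]), 89.1)
(array([229., 300.]), array([ 513.5, -234.6]), array([40.5, 22.9]), 89.1)
(array([257., 231.]), array([ 572.4, -257.9]), array([88. , 45.3]), 89.1)
(array([286., 300.]), array([ 557.5, -274.6]), array([28.8, 16.3]), 89.1)
(array([229., 300.]), array([ 558.1, -241.8]), array([28.8, 16.2]), 89.1)
(array([257., 231.]), array([ 599.9, -258.3]), array([62.6, 32.2]), 89.1)
[366. 236. 431. 236.] [ 553.9 -353.4  553.  -410.6] [ 571.8 -338.7  571.  -386.8] [ 598.1 -316.9  597.6 -351.8] -90.9
[362. 194. 368.   1.] [ 592.1 -346.7  735.5 -339.2] [ 603.9 -333.   724.9 -326.7] [ 621.5 -312.8  709.1 -308.2] 3.0
[193. 169. 319. 169.] [ 615.8 -206.4  614.5 -310.2] [ 624.  -214.8  622.9 -302.2] [ 636.  -227.   635.2 -290.5] -90.7
[336. 167. 333. 217.] [ 616.1 -324.   572.1 -323.8] [ 624.2 -313.9  587.1 -313.7] [ 636.2 -298.9  609.2 -298.8] 179.6
[181. 163. 334. 162.] [ 621.5 -196.6  619.8 -322
[... 898 characters left out ...]
 216. 273. 216.] [ 575.  -217.3  574.2 -272.1] [ 589.6 -223.9  588.9 -270.1] [ 611.  -233.7  610.5 -267.2] -90.8
[309. 220. 201. 219.] [ 569.5 -303.5  572.2 -209.5] [ 584.9 -296.6  587.2 -217.4] [ 607.7 -286.4  609.3 -228.9] 88.4
[222. 151. 278. 150.] [ 630.3 -230.8  630.9 -276.2] [ 636.2 -235.3  636.7 -273.6] [ 644.8 -242.   645.2 -269.7] -89.3
[377. 201. 511. 191.] [ 586.3 -360.1  593.4 -471.6] [ 599.1 -344.3  605.1 -438.3] [ 617.9 -321.   622.3 -389.1] -86.3
[277. 216. 304. 216.] [ 574.1 -275.4  573.7 -299. ] [ 588.8 -272.9  588.5 -292.8] [ 610.5 -269.2  610.2 -283.7] -90.9
[272. 213. 211. 213.] [ 576.9 -271.1  577.3 -218.5] [ 591.2 -269.2  591.5 -224.9] [ 612.2 -266.6  612.4 -234.4] 89.6
```

View pics/j.png

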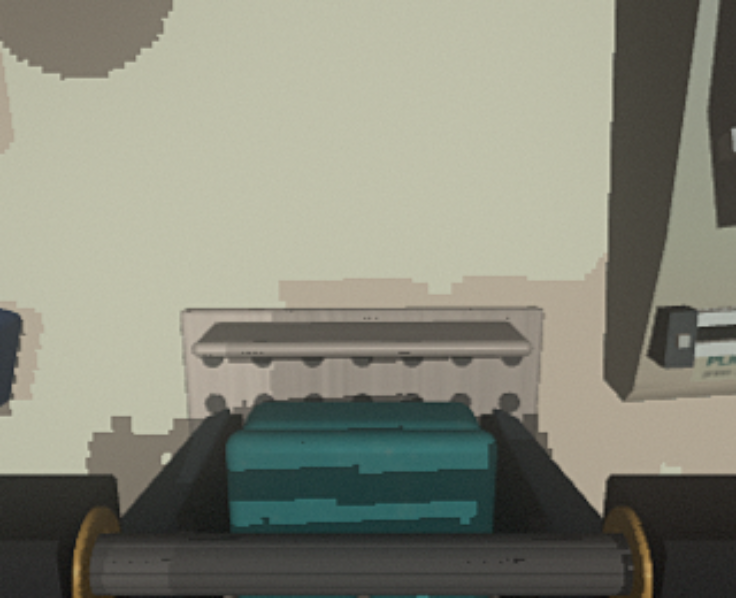

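The crop shows the held case, top edge at row 430, squared with the fence at row 350 and centred on it (361 against 363). The measured carrier centre agrees with the target, so I'll descend in stages.

{"fn": "move_arm", "kwargs": {
  "plan": [
    {"tx":0.05,"ty":0.03,"tz":0.5,"wx":0,"wy":0,"wz":0},
    {"tx":0,"ty":0,"tz":0.8,"wx":0,"wy":0,"wz":0},
    {"tx":0,"ty":0,"tz":0.8,"wx":0,"wy":0,"wz":0},
    {"tx":0,"ty":0,"tz":0.6,"wx":0,"wy":0,"wz":0},
    {"tx":0,"ty":0,"tz":0.5,"wx":0,"wy":0,"wz":0},
    {"tx":0,"ty":0,"tz":0.4,"wx":0,"wy":0,"wz":0},
    {"tx":0,"ty":0,"tz":0.3,"wx":0,"wy":0,"wz":0},
    {"tx":0,"ty":0,"tz":0,"wx":0,"wy":0,"wz":0},
    {"tx":0,"ty":0,"tz":0,"wx":0,"wy":0,"wz":0}
  ]
}}

```text
time_s: 27.8
ee_pos: [585.8, -258.9, 29.3]
ee_rot: [180.0, 0.0, -0.9]
force: [-0.2, 1.2, -1.4]
gripper_width: 64.2
gripper_force: 9.0
```

{"fn": "move_arm", "kwargs": {
  "plan": [
    {"tx":0.05,"ty":0,"tz":0.4,"wx":0,"wy":0,"wz":0},
    {"tx":0,"ty":0,"tz":0.4,"wx":0,"wy":0,"wz":0},
    {"tx":0,"ty":0,"tz":0.3,"wx":0,"wy":0,"wz":0},
    {"tx":0,"ty":0,"tz":0.3,"wx":0,"wy":0,"wz":0},
    {"tx":0,"ty":0,"tz":0.2,"wx":0,"wy":0,"wz":0},
    {"tx":0,"ty":0,"tz":0.1,"wx":0,"wy":0,"wz":0},
    {"tx":0,"ty":0,"tz":0,"wx":0,"wy":0,"wz":0},
    {"tx":0,"ty":0,"tz":0,"wx":0,"wy":0,"wz":0}
  ]
}}

```text
time_s: 28.47
ee_pos: [586.4, -258.9, 12.4]
ee_rot: [180.0, -0.0, -0.9]
force: [-0.0, -0.3, -1.2]
gripper_width: 63.9
gripper_force: 9.0
```

{"fn": "move_arm", "kwargs": {
  "plan": [
    {"tx":0,"ty":0,"tz":0.1,"wx":0,"wy":0,"wz":0},
    {"tx":0,"ty":0,"tz":0.07,"wx":0,"wy":0,"wz":0},
    {"tx":0,"ty":0,"tz":0,"wx":0,"wy":0,"wz":0},
    {"tx":0,"ty":0,"tz":0,"wx":0,"wy":0,"wz":0}
  ]
}}

```text
time_s: 28.8
ee_pos: [586.5, -259.0, 11.2]
ee_rot: [180.0, -0.0, -0.9]
force: [0.7, -0.5, 2.2]
gripper_width: 64.0
gripper_force: 9.0
```

{"fn": "move_arm", "kwargs": {
  "plan": [
    {"tx":0,"ty":0,"tz":0,"wx":0,"wy":0,"wz":0},
    {"tx":0,"ty":0,"tz":0,"wx":0,"wy":0,"wz":0},
    {"tx":0,"ty":0,"tz":0,"wx":0,"wy":0,"wz":0},
    {"tx":0,"ty":0,"tz":0,"wx":0,"wy":0,"wz":0},
    {"tx":0,"ty":0,"tz":-0.5,"wx":0,"wy":0,"wz":0},
    {"tx":0,"ty":0,"tz":-1.5,"wx":0,"wy":0,"wz":0},
    {"tx":0,"ty":0,"tz":-2.5,"wx":0,"wy":0,"wz":0},
    {"tx":0,"ty":0,"tz":-3,"wx":0,"wy":0,"wz":0},
    {"tx":0,"ty":0,"tz":-3,"wx":0,"wy":0,"wz":0},
    {"tx":0,"ty":0,"tz":-3,"wx":0,"wy":0,"wz":0},
    {"tx":0,"ty":0,"tz":-2,"wx":0,"wy":0,"wz":0},
    {"tx":0,"ty":0,"tz":-1,"wx":0,"wy":0,"wz":0}
  ],
  "gripper": 7.6
}}

```text
time_s: 29.8
ee_pos: [587.7, -259.5, 179.8]
ee_rot: [179.9, -0.3, -0.9]
force: [0.6, 0.3, -0.3]
gripper_width: 76.3
gripper_force: 0.0
```

{"fn": "move_arm", "kwargs": {
  "plan": [
    {"tx":-1.5,"ty":0,"tz":0,"wx":0,"wy":0,"wz":0},
    {"tx":-2.5,"ty":0,"tz":0,"wx":0,"wy":0,"wz":0},
    {"tx":-3,"ty":0,"tz":0,"wx":0,"wy":0,"wz":0},
    {"tx":-2.5,"ty":0,"tz":0,"wx":0,"wy":0,"wz":0},
    {"tx":-1.5,"ty":0,"tz":0,"wx":0,"wy":0,"wz":0},
    {"tx":0,"ty":0,"tz":0,"wx":0,"wy":0,"wz":0},
    {"tx":0,"ty":0,"tz":0,"wx":0,"wy":0,"wz":0},
    {"tx":0,"ty":0,"tz":0,"wx":0,"wy":0,"wz":0}
  ]
}}

```text
time_s: 30.47
ee_pos: [477.1, -257.2, 175.6]
ee_rot: [180.0, -0.0, -0.9]
force: [-0.5, -0.3, 0.7]
gripper_width: 75.8
gripper_force: 0.0
```

Run:
```python
from workcell import env, grab_frame
from h import *
f=grab_frame("wrist");pickle.dump(f,open("f7.pkl","wb"))
s=env.state();print(s["ee_pos"],s["ee_rot"],s["force"],s["time_s"])
m=teal(f,60)
for r in rects(f,39,m): print(r)
P=ray(f,np.argwhere(m)[:,::-1],39)[:,:2]
c=P[(abs(P[:,1]+258.8)<25)&(P[:,0]>500)]
# row profile along x: y-extent of the teal in 3 mm slices
for x in range(495,620,3):
    q=P[(P[:,0]>=x)&(P[:,0]<x+3)&(abs(P[:,1]+258)<70),1]
    if len(q): print(x,len(q),q.min().round(1),q.max().round(1),end=" | ")
print()
g=cv2.cvtColor(f["color"],cv2.COLOR_RGB2GRAY)
for l in cv2.createLineSegmentDetector(0).detect(g)[0][:,0]:
    a,b=l[:2],l[2:]
    if np.linalg.norm(a-b)<20: continue
    Q=ray(f,[a,b],39)[:,:2];d=Q[1]-Q[0]
    if abs(Q.mean(0)-[585,-258]).max()<45: print(np.round(l),np.round(Q.ravel(),1),round(np.degrees(np.arctan2(d[1],d[0])),1))
```

```text
[ 477.29598754 -257.18401963  175.5857547 ] [ 1.79992528e+02 -3.36070857e-02 -9.12943430e-01] [-0.49270126  0.02928485 -0.22733532] 30.5167
(array([235., 128.]), array([ 532.5, -234.8]), array([40.5, 62.3]), 88.9)
(array([279., 128.]), array([ 532.3, -281. ]), array([41.6, 63.2]), 89.0)
(array([257.,  71.]), array([ 587.7, -258.8]), array([63. , 41.3]), 89.0)
(array([482.,  18.]), array([ 631.2, -470.4]), array([39.8, 30.1]), 89.0)
498 26 -293.9 -262.9 | 501 208 -300.2 -215.1 | 504 207 -300.2 -215.1 | 507 212 -301.2 -214.2 | 510 222 -301.1 -214.4 | 513 229 -301.1 -214.5 | 516 230 -301.0 -214.7 | 519 227 -300.9 -214.9 | 522 225 -300.8 -215.1 | 525 224 -300.8 -215.2 | 528 227 -301.7 -215.3 | 531 236 -301.6 -214.5 | 534 236 -301.6 -214.7 | 537 238 -301.5 -214.8 | 540 240 -301.4 -215.0 | 543 242 -301.4 -215.2 | 546 246 -301.3 -215.3 | 549 249 -301.2 -215.5 | 552 251 -302.1 -215.7 | 555 252 -302.1 -215.8 | 558 255 -302.0 -215.1 | 561 220 -300.9 -216.2 | 564 1 -277.8 -277.8 | 567 160 -288.8 -227.7 | 570 198 -289.7 -227.7 | 573 200 -289.7 -227.9 | 576 207 -289.7 -228.0 | 579 204 -289.6 -227.2 | 582 206 -289.6 -227.3 | 585 204 -289.5 -227.4 | 588 215 -289.5 -227.6 | 591 209 -289.5 -227.7 | 594 211 -290.4 -227.9 | 597 223 -290.4 -228.0 | 600 215 -290.3 -228.1 | 603 216 -290.3 -228.3 | 606 206 -290.2 -228.4 | 
[202.  45. 311.  44.] [ 613.  -206.5  612.  -310.9] -90.6
[294.  66. 294.  88.] [ 592.9 -295.1  572.  -296.1] -177.5
[261.  96. 261. 138.] [ 565.5 -262.3  523.1 -261.9] 179.4
[286.  49. 227.  49.] [ 607.7 -287.   608.7 -230.3] 89.0
[296.  99. 263.  98.] [ 561.6 -297.6  562.9 -264.8] 87.6
[251.  98. 218.  99.] [ 563.2 -252.2  562.9 -219.4] 90.4
[286.  88. 288.  52.] [ 572.2 -287.6  605.4 -289.1] -2.6
[227.  92. 284.  92.] [ 569.8 -228.6  568.9 -286.1] -90.9
```

Measured now: lane case (532.3,-281.0), case_a (532.5,-234.8), cross case (587.7,-258.8). All three are at 89°, flat and at the nominal offsets. Handing in.

```bash
python3 -c "
from workcell import env
print(env.job_done())"
```

```text
the job is handed in; nothing more can be done
None
```

Job handed in at 30.5 s with both cases on the carrier in one flat layer with case_a, one lengthwise in the free lane and one crosswise before the fence, within about 1 mm of nominal by wrist camera; commanded grip was 9 N and no verdict came back.

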